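# Line up the fan stands on the warming plate

## Task

Turn the warming plate's heat dial fully anticlockwise to off, then slide the freshly painted wooden fan stands, without lifting or tipping them, into an even, straight row: one inside each painted outline, its end flush against the back rail, beginning at the outline by the short side rail and leaving no outline empty between stands. Only when the row is complete, turn the dial fully clockwise to full heat, and leave the row in order; do not disturb the tube box, the dish or the jar.

Things in the scene. Friction and masses are not known exactly. Their poses are not given: they have to be found in the camera images.
- plate: Fixed dark steel warming plate, 345 (x) x 510 (y) x 8 mm; origin at its underside, x away from the robot, y left. Along its far edge an aluminium back rail, 16 mm high above the plate's top, near face at x = +145 mm; at its left end a side rail as high, 140 mm long, inner face at y = +243 mm. Six white painted outlines, 68 mm apart, lie in a row against the back rail.
- heat_knob (a joint): Angle of the heat dial: 0 is fully anticlockwise (off, end stop), 2.6 rad is fully clockwise seen from above (full heat, end stop). It stays where it is left.
- heat_knob_grip (a point): Grip point on the heat dial's axis, 67 mm above the table; it turns with the dial, its x axis lies along the dial's finger bar. The bar is 46 mm long (x), 14 mm thick (y) and reaches from 44 to 74 mm above the table, on a round skirt of radius 24 mm; black, with a white mark at the -x end.
- control: Fixed white control box, 100 x 96 x 30 mm, with the heat dial on top at its centre; it stands left or right of the plate. Origin at the centre of its underside. With the dial at 0 the bar's -x end points to the box's -x side.
- tube_box: Bystander: small open wooden box of paint tubes, 130 x 95 x 32 mm, on the other side of the plate; origin under its centre.
- dish: Bystander: blue ceramic paint dish, 100 mm across, 25 mm high; origin under its centre.
- jar: Bystander: small jar, 44 mm across, 60 mm high; origin under its centre.
- place1 (a point): Where the centre of a stand's underside belongs in painted outline 1 (on the plate's top, 45 mm before the back rail); place1 is the one by the side rail, at the left. Axes as the plate's.
- stand1: Wooden fan stand (absent in some runs): a flat foot 90 (x) x 46 (y) x 12 mm with an upright web 60 (x) x 16 (y) x 40 mm centred on it, 52 mm high in all, a dark slot along its top; the same either way round. Origin at the centre of the foot's underside, z up.
- place2 (a point): Where the centre of a stand's underside belongs in painted outline 2 (on the plate's top, 45 mm before the back rail); place1 is the one by the side rail, at the left. Axes as the plate's.
- stand2: Wooden fan stand (absent in some runs): a flat foot 90 (x) x 46 (y) x 12 mm with an upright web 60 (x) x 16 (y) x 40 mm centred on it, 52 mm high in all, a dark slot along its top; the same either way round. Origin at the centre of the foot's underside, z up.
- place3 (a point): Where the centre of a stand's underside belongs in painted outline 3 (on the plate's top, 45 mm before the back rail); place1 is the one by the side rail, at the left. Axes as the plate's.
- stand3: Wooden fan stand (absent in some runs): a flat foot 90 (x) x 46 (y) x 12 mm with an upright web 60 (x) x 16 (y) x 40 mm centred on it, 52 mm high in all, a dark slot along its top; the same either way round. Origin at the centre of the foot's underside, z up.
- place4 (a point): Where the centre of a stand's underside belongs in painted outline 4 (on the plate's top, 45 mm before the back rail); place1 is the one by the side rail, at the left. Axes as the plate's.
- stand4: Wooden fan stand (absent in some runs): a flat foot 90 (x) x 46 (y) x 12 mm with an upright web 60 (x) x 16 (y) x 40 mm centred on it, 52 mm high in all, a dark slot along its top; the same either way round. Origin at the centre of the foot's underside, z up.
- place5 (a point): Where the centre of a stand's underside belongs in painted outline 5 (on the plate's top, 45 mm before the back rail); place1 is the one by the side rail, at the left. Axes as the plate's.
- stand5: Wooden fan stand (absent in some runs): a flat foot 90 (x) x 46 (y) x 12 mm with an upright web 60 (x) x 16 (y) x 40 mm centred on it, 52 mm high in all, a dark slot along its top; the same either way round. Origin at the centre of the foot's underside, z up.
- place6 (a point): Where the centre of a stand's underside belongs in painted outline 6 (on the plate's top, 45 mm before the back rail); place1 is the one by the side rail, at the left. Axes as the plate's.
- stand6: Wooden fan stand (absent in some runs): a flat foot 90 (x) x 46 (y) x 12 mm with an upright web 60 (x) x 16 (y) x 40 mm centred on it, 52 mm high in all, a dark slot along its top; the same either way round. Origin at the centre of the foot's underside, z up.
There are look-alikes about, which are no part of the job. Leave any red or turquoise look-alike of the stand2 alone.

How it is judged (in metres and radians):
On the way, in this order (a step that is already met when the one before it is completed fails the run):
1. the heat dial is turned fully anticlockwise, off (value of joint heat_knob below 0.08 rad), for 0.2 s.
2. with the dial off, all the stands stand in their outlines in an even row against the back rail (value of joint heat_knob below 0.08 rad and x of each of stand1, stand2, stand3, stand4, stand5, stand6 in the frame of plate above 0.095 m and z of each of stand1, stand2, stand3, stand4, stand5, stand6 in the frame of plate below 0.012 m and angle between the x axis of each of stand1, stand2, stand3, stand4, stand5, stand6 and the x axis of plate, either way round below 0.09 rad and angle between each of stand1, stand2, stand3, stand4, stand5, stand6's own z axis and vertical below 0.06 rad and (horizontal distance between stand1 and place1 below 0.008 m or horizontal distance between stand1 and place2 below 0.008 m or horizontal distance between stand1 and place3 below 0.008 m or horizontal distance between stand1 and place4 below 0.008 m or horizontal distance between stand1 and place5 below 0.008 m or horizontal distance between stand1 and place6 below 0.008 m) and (horizontal distance between stand2 and place1 below 0.008 m or horizontal distance between stand2 and place2 below 0.008 m or horizontal distance between stand2 and place3 below 0.008 m or horizontal distance between stand2 and place4 below 0.008 m or horizontal distance between stand2 and place5 below 0.008 m or horizontal distance between stand2 and place6 below 0.008 m) and (horizontal distance between stand3 and place1 below 0.008 m or horizontal distance between stand3 and place2 below 0.008 m or horizontal distance between stand3 and place3 below 0.008 m or horizontal distance between stand3 and place4 below 0.008 m or horizontal distance between stand3 and place5 below 0.008 m or horizontal distance between stand3 and place6 below 0.008 m) and (horizontal distance between stand4 and place1 below 0.008 m or horizontal distance between stand4 and place2 below 0.008 m or horizontal distance between stand4 and place3 below 0.008 m or horizontal distance between stand4 and place4 below 0.008 m or horizontal distance between stand4 and place5 below 0.008 m or horizontal distance between stand4 and place6 below 0.008 m) and (horizontal distance between stand5 and place1 below 0.008 m or horizontal distance between stand5 and place2 below 0.008 m or horizontal distance between stand5 and place3 below 0.008 m or horizontal distance between stand5 and place4 below 0.008 m or horizontal distance between stand5 and place5 below 0.008 m or horizontal distance between stand5 and place6 below 0.008 m) and (horizontal distance between stand6 and place1 below 0.008 m or horizontal distance between stand6 and place2 below 0.008 m or horizontal distance between stand6 and place3 below 0.008 m or horizontal distance between stand6 and place4 below 0.008 m or horizontal distance between stand6 and place5 below 0.008 m or horizontal distance between stand6 and place6 below 0.008 m) and horizontal distance between any of stand1, stand2, stand3, stand4, stand5, stand6 and place1 below 0.008 m and horizontal distance between any of stand1, stand2, stand3, stand4, stand5, stand6 and place2 below 0.008 m and horizontal distance between any of stand1, stand2, stand3, stand4, stand5, stand6 and place3 below 0.008 m and horizontal distance between any of stand1, stand2, stand3, stand4, stand5, stand6 and place4 below 0.008 m and (horizontal distance between any of stand1, stand2, stand3, stand4, stand5, stand6 and place5 below 0.008 m or (not (horizontal distance between stand1 and place6 below 0.008 m) and not (horizontal distance between stand2 and place6 below 0.008 m) and not (horizontal distance between stand3 and place6 below 0.008 m) and not (horizontal distance between stand4 and place6 below 0.008 m) and not (horizontal distance between stand5 and place6 below 0.008 m) and not (horizontal distance between stand6 and place6 below 0.008 m)))), for 0.2 s.
3. the heat dial is turned fully clockwise (value of joint heat_knob above 2.52 rad), for 0.2 s.
At the end, for the whole second after the job is handed in: Dial within 0.08 rad of its clockwise stop. Every stand present lies flat and still, its centre within 8 mm of a place, at most 5 mm short of the back rail, its long axis within 0.09 rad of square to the rail; places filled from place1 on without a gap (value of joint heat_knob above 2.52 rad and x of each of stand1, stand2, stand3, stand4, stand5, stand6 in the frame of plate above 0.095 m and z of each of stand1, stand2, stand3, stand4, stand5, stand6 in the frame of plate below 0.012 m and angle between the x axis of each of stand1, stand2, stand3, stand4, stand5, stand6 and the x axis of plate, either way round below 0.09 rad and angle between each of stand1, stand2, stand3, stand4, stand5, stand6's own z axis and vertical below 0.06 rad and (horizontal distance between stand1 and place1 below 0.008 m or horizontal distance between stand1 and place2 below 0.008 m or horizontal distance between stand1 and place3 below 0.008 m or horizontal distance between stand1 and place4 below 0.008 m or horizontal distance between stand1 and place5 below 0.008 m or horizontal distance between stand1 and place6 below 0.008 m) and (horizontal distance between stand2 and place1 below 0.008 m or horizontal distance between stand2 and place2 below 0.008 m or horizontal distance between stand2 and place3 below 0.008 m or horizontal distance between stand2 and place4 below 0.008 m or horizontal distance between stand2 and place5 below 0.008 m or horizontal distance between stand2 and place6 below 0.008 m) and (horizontal distance between stand3 and place1 below 0.008 m or horizontal distance between stand3 and place2 below 0.008 m or horizontal distance between stand3 and place3 below 0.008 m or horizontal distance between stand3 and place4 below 0.008 m or horizontal distance between stand3 and place5 below 0.008 m or horizontal distance between stand3 and place6 below 0.008 m) and (horizontal distance between stand4 and place1 below 0.008 m or horizontal distance between stand4 and place2 below 0.008 m or horizontal distance between stand4 and place3 below 0.008 m or horizontal distance between stand4 and place4 below 0.008 m or horizontal distance between stand4 and place5 below 0.008 m or horizontal distance between stand4 and place6 below 0.008 m) and (horizontal distance between stand5 and place1 below 0.008 m or horizontal distance between stand5 and place2 below 0.008 m or horizontal distance between stand5 and place3 below 0.008 m or horizontal distance between stand5 and place4 below 0.008 m or horizontal distance between stand5 and place5 below 0.008 m or horizontal distance between stand5 and place6 below 0.008 m) and (horizontal distance between stand6 and place1 below 0.008 m or horizontal distance between stand6 and place2 below 0.008 m or horizontal distance between stand6 and place3 below 0.008 m or horizontal distance between stand6 and place4 below 0.008 m or horizontal distance between stand6 and place5 below 0.008 m or horizontal distance between stand6 and place6 below 0.008 m) and horizontal distance between any of stand1, stand2, stand3, stand4, stand5, stand6 and place1 below 0.008 m and horizontal distance between any of stand1, stand2, stand3, stand4, stand5, stand6 and place2 below 0.008 m and horizontal distance between any of stand1, stand2, stand3, stand4, stand5, stand6 and place3 below 0.008 m and horizontal distance between any of stand1, stand2, stand3, stand4, stand5, stand6 and place4 below 0.008 m and (horizontal distance between any of stand1, stand2, stand3, stand4, stand5, stand6 and place5 below 0.008 m or (not (horizontal distance between stand1 and place6 below 0.008 m) and not (horizontal distance between stand2 and place6 below 0.008 m) and not (horizontal distance between stand3 and place6 below 0.008 m) and not (horizontal distance between stand4 and place6 below 0.008 m) and not (horizontal distance between stand5 and place6 below 0.008 m) and not (horizontal distance between stand6 and place6 below 0.008 m))) and linear speed of each of stand1, stand2, stand3, stand4, stand5, stand6 below 0.02 m/s); the robot touches nothing.
It fails at once if a fan stand is lifted off the plate (more than 22 mm) (z of any of stand1, stand2, stand3, stand4, stand5, stand6 in the frame of plate above 0.03 m).
It fails at once if a fan stand is tipped over (angle between any of stand1, stand2, stand3, stand4, stand5, stand6's own z axis and vertical above 0.8 rad).
It fails at once if the tube box, the dish or the jar is pushed aside by more than 40 mm (distance of any of tube_box, dish, jar from where it was at the start of the episode above 0.04 m).
Of stand1, stand2, stand3, stand4, stand5, stand6 only 4 to 6 are there at a start; the rules pass over those that are not, and their reading is None.
At some moment in a run one of stand1, stand2, stand3, stand4, stand5, stand6 may be knocked a few centimetres aside while the robot is not near it.
Once in a run the grip may slacken for a moment while it holds something.
It also fails if it takes over 210 s, if anything falls off the work surface, if the arm or the gripper's body presses on something with over 40 N, if the wrist force passes 120 N, or if a joint passes its speed limit or range.

## Robot

A 6-joint arm with a two-finger parallel gripper is mounted at the origin on the work surface. World frame = base frame: x ahead of the robot, y to its left, z up, the work surface at z = 0. Lengths are in m, angles in degrees, forces in N, time in s.
With the tool pointing down it reaches from about 0.4 to 0.825 m from the base axis. Payload 7 kg.
Tool frame: the origin (TCP) lies on the centre line of the jaws, within the pads' length; the fingertips stand 22 mm ahead of it and the grasp point (between the pads) lies 3 mm ahead of it (ctrl.finger_overhang is the distance from the TCP to the fingertips, in m); z points along the fingers, y is the line along which they close (so a half turn about z gives the same grasp; the last joint's range is limited). The gripper opens to 88 mm and grips with 3 to 60 N. Pads are 19 mm wide; open, the fingers measure 130 mm over their backs; the gripper's body (78 mm by 193 mm) begins 47 mm behind the grasp point.
Start: joints at [84.001, 20.546, 0.682, 0, -70.136, -16.507], TCP at [0.258, 0.624, 0.249] pointing down, gripper open.
Joint ranges: [-176.03, 176.03], [-82.01, 121.73], [-58.28, 71.71], [-173.87, 95.51], [-174.79, -0.11], [-173.66, 173.66]. Speed limits (degrees/s): [136.94, 136.94, 172.46, 180, 180, 180].

## Interface

Orientations are given as [roll, pitch, yaw] about the fixed x, y, z axes, in that order (R = Rz(yaw) Ry(pitch) Rx(roll)).
In Python, from plant import ctrl gives the robot as it stands. The module is installed in compiled form; this text tells all that it offers.
- The arm moves only by the shell command python3 -m creep 'ROWS'. ROWS is JSON, a list of rows, each an object with "grip": the closure, from 0 (fully open) to 1 (shut); "delta_pos": the shift along the tool's x, y, z scaled (see below), a list of three; "rotation": the turn, a rotation vector about the tool's x, y, z scaled (see below), a list of three. A call has 1 to 5 rows; each row is the pose to reach, as a shift and turn from the pose commanded when the call began, along the tool's axes at that moment; what a row does not reach only later rows make up. The controller multiplies each number of a shift by 10 cm and each number of a turn by pi/2 rad. A row lasts 1/10 s, in which the tool goes at most 50 mm and 8.59 degrees, less where a joint would pass 70% of its speed; a pose out of reach is approached as far as the arm can. A call with a number of a shift or a turn outside -1 to 1 is refused whole. A call with a gripper value outside its range is refused whole. The fingers move at their own pace and stop on an object; the grip force is fixed at half the most. Time passes only in rows, so rows that repeat a pose let the fingers close. It gives the time, the measured TCP pose, the force, the opening and the grip force at its end, in the units of the state.
- ctrl.get_obs(): the state, without advancing time (a new reading comes with each control period).
- ctrl.snapshot(name): name is "side" or "top"; returns a dict with "color" (400x640x3 uint8, red, green, blue), "intrinsics" (3x3 intrinsics, pixels), "R" (3x3) and "t" (3): a world point X has camera coordinates R X + t. Camera axes: x right, y down, z forward; pixel columns grow to the right and rows downward; lengths in m; the calibration is good to about 2 mm. A picture is of the moment at which its call begins. There is no depth.
- ctrl.close_job(): hands the job in; it is judged then, once.
The state is a dict: "clock": time; "joint_pos": joint angles; "qvel": joint speeds; "tau": joint torques, N m; "tool_pos": TCP position; "orientation": TCP orientation; "force": force on the tool from outside, world axes, zero at the start; "moment": the same for the moment, N m; "opening": finger opening in m; "gripper_force": force on a finger pad.
Only numpy, scipy, OpenCV 4.12 (cv2) and the standard library are available. Lean on these libraries where they do the work, as an engineer would, in place of code of your own. Each camera call takes 0.05 s, during which the arm holds its last target. There are 200 camera calls.

## Working session

There is one attempt and no reset: what is moved stays moved. The work goes in short steps, Python scripts to look and compute and a shell command to move; the robot and the scene stay as the last step left them, time stands still between calls to the robot, and variables do not carry over. Pictures are saved under pics/ and viewed, at most 14 in all, crops included, and the job is handed in when it is done.

```bash
mkdir -p pics
cat > h.py <<'E'
import numpy as np, cv2
from plant import ctrl
def snap(n,save=None):
    s=ctrl.snapshot(n); 
    if save: cv2.imwrite('pics/'+save,s['color'][:,:,::-1])
    return s
def ray(s,u,v,z):
    K,R,t=map(np.array,(s['intrinsics'],s['R'],s['t']))
    c=-R.T@t; d=R.T@np.linalg.inv(K)@[u,v,1]
    return c+d*(z-c[2])/d[2]
def proj(s,X):
    K,R,t=map(np.array,(s['intrinsics'],s['R'],s['t']))
    p=K@(R@np.array(X)+t); return p[:2]/p[2]
E
python3 - <<'E'
from h import *
print(ctrl.get_obs())
for n in('top','side'):
    s=snap(n,n+'0.png'); print(n,-np.array(s['R']).T@s['t'],np.array(s['R'])[2],s['intrinsics'])
E
```

```text
{'clock': 0.0, 'joint_pos': array([ 8.40016074e+01,  2.05903931e+01,  6.34028297e-01, -2.13317769e-02,
       -7.01354956e+01, -1.65075042e+01]), 'qvel': array([ 0.06216389,  0.07337894,  0.02549776,  0.02514321, -0.00535852,
       -0.04112183]), 'tau': array([ 6.78605484e-04, -5.82716274e+01,  2.93046534e+01,  6.99741036e+00,
        6.82981830e-03, -1.65499409e-04]), 'tool_pos': array([0.2582106 , 0.62316925, 0.24763254]), 'orientation': array([ 1.79906227e+02, -6.87723108e-03, -2.25131558e+01]), 'force': array([-0.1079208 ,  0.23000353, -0.0032054 ]), 'moment': array([-0.00273751, -0.03643577,  0.04336857]), 'gripper_force': 0.0, 'opening': 0.08804370846819552}
top [ 4.96530056e-01 -8.80020503e-04  1.60052023e+00] [ 0.04713902  0.0086767  -0.99885065] [[508.58390027   0.         326.57996664]
 [  0.         508.58390027 197.30632824]
 [  0.           0.           1.        ]]
side [ 0.36136172 -0.68736293  0.80798629] [ 0.20986534  0.66723619 -0.71466944] [[374.04293608   0.         323.74154005]
 [  0.         374.04293608 199.07702236]
 [  0.           0.           1.        ]]
```

View pics/top0.png

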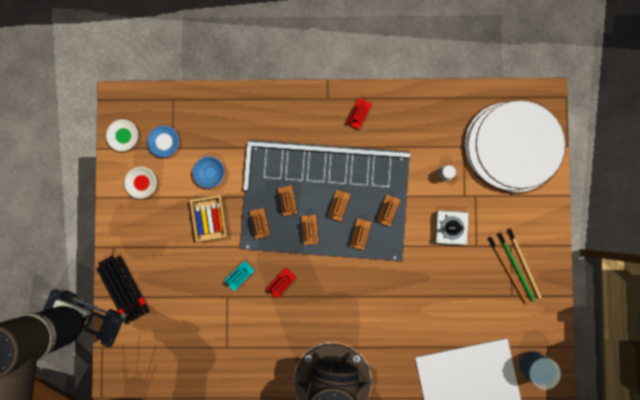

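View pics/side0.png

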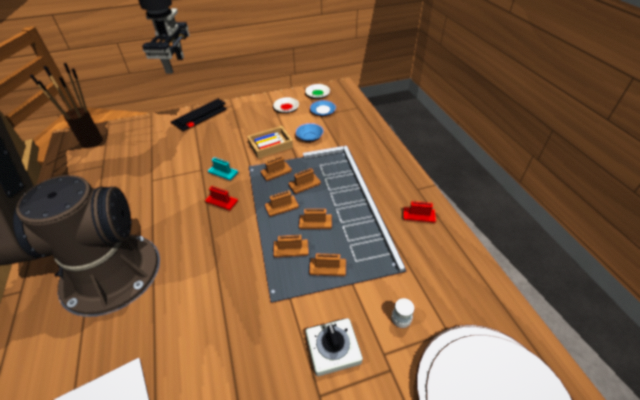

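The top view shows six wooden stands on the plate (px ≈ (260,223), (288,201), (309,230), (340,206), (360,235), (388,211)) and the outlines at y≈167. The dial is at (452,228) and the jar at (447,174). The look-alikes are turquoise (238,276), red (281,283) and red (359,113). The side view agrees, with the stands in the same order.

The wooden ones are the stands. Next I'll check them and the dial in close crops and measure.

Run:
```python
from h import *
im=cv2.imread('pics/top0.png')
a=cv2.resize(im[130:270,230:420],None,fx=4,fy=4,interpolation=cv2.INTER_CUBIC)
cv2.imwrite('pics/c1.png',a)
b=cv2.resize(im[195:260,425:480],None,fx=7,fy=7,interpolation=cv2.INTER_CUBIC)
side=cv2.imread('pics/side0.png')
c=cv2.resize(side[310:385,295:375],None,fx=5,fy=5,interpolation=cv2.INTER_CUBIC)
H=max(b.shape[0],c.shape[0]); f=lambda q:cv2.copyMakeBorder(q,0,H-q.shape[0],0,0,cv2.BORDER_CONSTANT)
cv2.imwrite('pics/c2.png',np.hstack([f(b),f(c)]))
hsv=cv2.cvtColor(im,cv2.COLOR_BGR2HSV)
for p in[(260,223),(288,201),(388,211),(250,180),(300,130),(266,150),(330,200)]: print(p,hsv[p[1],p[0]])
```

```text
(260, 223) [ 14 190 118]
(288, 201) [ 14 189 143]
(388, 211) [ 13 176 129]
(250, 180) [96 35 72]
(300, 130) [ 14 166 144]
(266, 150) [ 90   8 136]
(330, 200) [99 28 63]
```

View pics/c1.png

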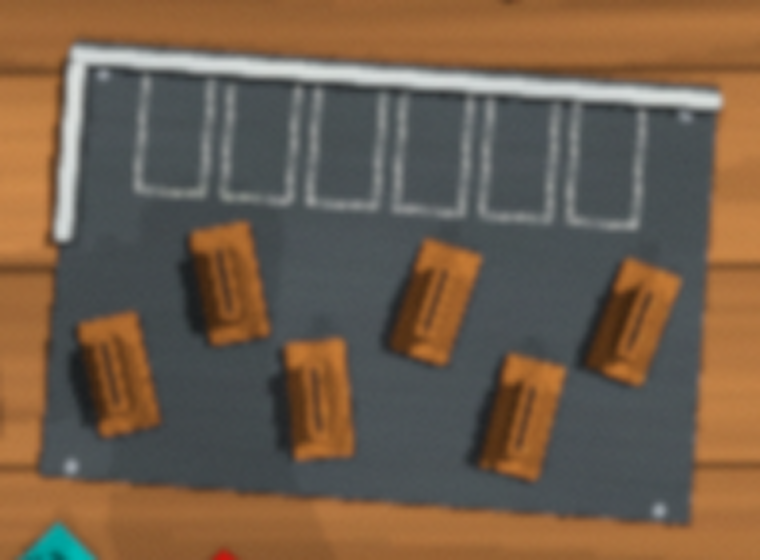

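View pics/c2.png

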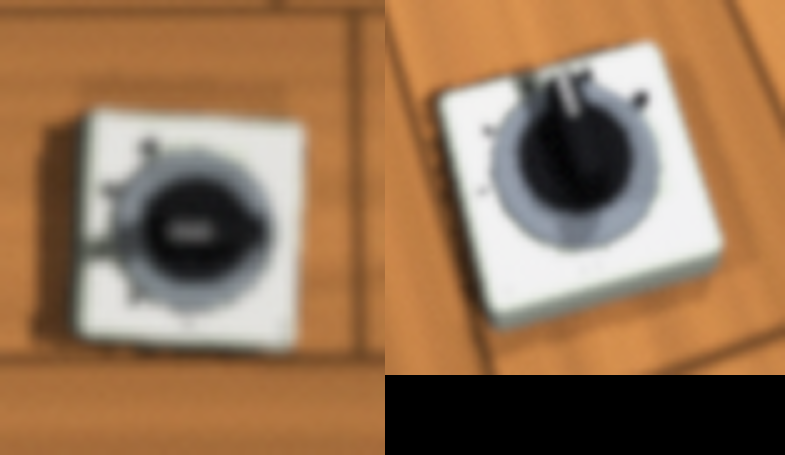

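The crop shows all six wooden stands clear of each other. The dial's white mark points left (+y) and the ticks run from 6 to 11 o'clock, so the dial reads about 1.6 rad now. Next I'll measure from both views.

```bash
cat >> h.py <<'E'
def world(s,pts,z): return np.array([ray(s,u,v,z)[:2] for u,v in pts])
def blobs(mask,lo,hi):
    n,l,st,c=cv2.connectedComponentsWithStats(mask.astype(np.uint8))
    return [(l==i,st[i],c[i]) for i in range(1,n) if lo<st[i][4]<hi]
def hsvof(s): return cv2.cvtColor(s['color'],cv2.COLOR_RGB2HSV).astype(int)
def platemask(h):
    m=((h[...,0]>80)&(h[...,0]<120)&(h[...,1]>12)&(h[...,1]<110)&(h[...,2]<105)).astype(np.uint8)
    return max(blobs(m,3000,60000),key=lambda b:b[1][4])[0].astype(np.uint8)
def stands(s,z=.020):
    h=hsvof(s); pm=platemask(h)
    cs,_=cv2.findContours(pm,cv2.RETR_EXTERNAL,cv2.CHAIN_APPROX_NONE)
    hull=np.zeros_like(pm); cv2.fillPoly(hull,[cv2.convexHull(max(cs,key=cv2.contourArea))],1)
    hull=cv2.erode(hull,np.ones((3,3)))
    m=(h[...,0]<25)&(h[...,1]>90)&(hull>0)
    out=[]
    for b,st,c in blobs(m,150,1500):
        k,_=cv2.findContours(b.astype(np.uint8),cv2.RETR_EXTERNAL,cv2.CHAIN_APPROX_NONE)
        w=world(s,k[0][:,0,:].astype(float),z)
        (x,y),(a,bb),an=cv2.minAreaRect((w*1000).astype(np.float32))
        if a<bb: an+=90; a,bb=bb,a
        an=(an+90)%180-90
        M=cv2.moments(b.astype(np.uint8)); cen=ray(s,M['m10']/M['m00'],M['m01']/M['m00'],z)[:2]*1000
        # 3.1 mm pixel: contour runs through pixel centres
        out.append((x,y,an,a,bb,cen[0],cen[1],c))
    return sorted(out,key=lambda o:-o[6])
E
python3 - <<'E'
from h import *
np.set_printoptions(precision=1,suppress=True)
T=ctrl.snapshot('top');S=ctrl.snapshot('side')
print('stands top');ts=stands(T)
for o in ts: print(np.array(o[:7]),o[7])
print('side'); 
for o in stands(S): print(o[7], o[5:7])
h=hsvof(T);pm=platemask(h)
ys,xs=np.nonzero(pm); w=world(T,np.c_[xs,ys].astype(float),.008)*1000
print('dark',w.min(0),w.max(0),len(w))
# edges: front (lowest row per col), right (max col per row), left
def fit(p): 
    vx,vy,x,y=cv2.fitLine(p.astype(np.float32),cv2.DIST_HUBER,0,.5,.01).ravel(); return np.array([x,y]),np.degrees(np.arctan2(vy,vx))
col=[(c,ys[xs==c].max()+.5) for c in range(255,395)]
print('front',fit(world(T,col,.008)*1000))
row=[(xs[ys==r].max()+.5,r) for r in range(170,250)]
print('right',fit(world(T,row,.008)*1000))
row=[(xs[ys==r].min()-.5,r) for r in range(200,235)]
print('left',fit(world(T,row,.008)*1000))
# side view
ys,xs=np.nonzero(platemask(hsvof(S)));print('side plate bbox',xs.min(),xs.max(),ys.min(),ys.max())
# control box white blob & black dial
for n,s in(('top',T),('side',S)):
    h=hsvof(s); u0,v0=(452,228) if n=='top' else (333,345)
    r=np.zeros(h.shape[:2],bool); r[v0-35:v0+36,u0-35:u0+36]=1
    for nm,m in(('white',(h[...,1]<40)&(h[...,2]>140)&r),('black',(h[...,2]<45)&r)):
        for b,st,c in blobs(m,30,3000): print(n,nm,st,c,end=' '); print([ray(s,*c,z)[:2]*1000 for z in(.03,.044,.067)])
E
```

```text
stands top
[492.  222.5  12.4  93.   50.1 492.2 222.6] [259.2 223. ]
[561.8 136.1  11.9  93.6  50.1 562.  136.1] [287.  200.4]
[472.   66.6   4.7  93.1  49.2 472.   66.6] [309.4 229.3]
[547.2 -23.6 -18.8  93.4  49.2 546.8 -24. ] [338.5 205.1]
[457.6 -90.6 -14.3  93.1  49.6 457.8 -90.8] [360.2 233.7]
[ 530.8 -176.9  -21.4   94.    49.6  530.7 -177.1] [387.8 210. ]
side
[275.4 170.5] (np.float64(487.1316614214254), np.float64(220.54939173247234))
[304.  180.8] (np.float64(559.9579751194776), np.float64(143.75855306860518))
[281.  203.2] (np.float64(469.37146868273555), np.float64(73.34096329489859))
[315.2 219.2] (np.float64(545.2808135565601), np.float64(-18.554740510793977))
[290.2 246.2] (np.float64(454.8861106703108), np.float64(-87.00711997579702))
[327.4 264.9] (np.float64(528.432289338601), np.float64(-174.3512130970839))
dark [ 378.4 -240.2] [731.6 281.1] 9818
front (array([396.3,  23.6], dtype=float32), np.float32(85.59382))
right (array([ 531.8, -228.7], dtype=float32), np.float32(-4.427129))
left (array([511.1, 274.2], dtype=float32), np.float32(-4.0396423))
side plate bbox 251 400 151 300
top white [436 211  32  34 578] [452.4 227.7] [array([ 475.3, -373.9]), array([ 475.5, -370.6]), array([ 475.8, -365.1])]
top black [445 221  17  13 132] [452.8 227.3] [array([ 476.5, -375.3]), array([ 476.7, -371.9]), array([ 477. , -366.4])]
side white [ 306  319   56   55 1544] [333.3 347.8] [array([ 471.5, -381.3]), array([ 469.5, -386.8]), array([ 466.3, -395.8])]
side black [323 328  20  24 327] [332.5 341.1] [array([ 474.6, -367.1]), array([ 472.6, -372.9]), array([ 469.2, -382.4])]
```

Run:
```python
from h import *
from scipy.signal import find_peaks
np.set_printoptions(precision=1,suppress=True)
T=ctrl.snapshot('top');S=ctrl.snapshot('side')
th=np.radians(-4.4);ex=np.array([np.cos(th),np.sin(th)]);ey=np.array([-ex[1],ex[0]])
def samp(s,xp,yp,z):
    X,Y=np.meshgrid(xp,yp,indexing='ij'); P=X[...,None]*ex+Y[...,None]*ey
    uv=np.array([[proj(s,[*p/1000,z]) for p in r] for r in P]).astype(np.float32)
    g=cv2.cvtColor(s['color'],cv2.COLOR_RGB2GRAY); return cv2.remap(g,uv[...,0],uv[...,1],cv2.INTER_CUBIC).astype(float)
for n,s in(('top',T),('side',S)):
    yy=np.arange(-210,330,1.)
    p=samp(s,np.arange(635,690,5.),yy,.008).mean(0)
    k=find_peaks(p,prominence=6)[0]; print(n,'y peaks',yy[k],p[k])
    xx=np.arange(370,760,1.)
    for y0 in(-150,-20,30,100,170,225):
        q=samp(s,xx,np.arange(y0-6,y0+7,3.),.008).mean(1); d=np.diff(q); kk=find_peaks(np.abs(d),height=5)[0]
        print(' y',y0,[(int(xx[i]),int(d[i])) for i in kk if xx[i]<400 or xx[i]>600])
# slot triangulation
def slots(s):
    h=hsvof(s);out=[]
    for o in stands(s):
        c=o[7]; r=18; u,v=int(c[0]),int(c[1])
        g=cv2.cvtColor(s['color'],cv2.COLOR_RGB2GRAY)[v-7:v+8,u-9:u+10].astype(float); wt=np.clip(np.percentile(g,12)-g,0,None)
        Y,X=np.mgrid[v-7:v+8,u-9:u+10]; out.append(((wt*X).sum()/wt.sum(),(wt*Y).sum()/wt.sum()))
    return out
def tri(a,b):
    A=[]
    for s,(u,v) in((T,a),(S,b)):
        P=np.array(s['intrinsics'])@np.c_[s['R'],s['t']]; A+=[u*P[2]-P[0],v*P[2]-P[1]]
    x=np.linalg.svd(np.array(A))[2][-1]; return x[:3]/x[3]*1000
for a,b in zip(slots(T),slots(S)): print('slot',tri(a,b),a,b)
```

```text
top y peaks [-134.  -82.  -66.  -13.    2.   54.   70.  122.  138.  190.  206.  258.
  313.] [125.3 125.6 126.6 123.7 125.5 127.2 127.1 123.6 124.1 126.5 126.1 126.9
 218. ]
 y -150 [(385, -8), (714, 25), (727, -19)]
 y -20 [(385, -7), (387, -7), (613, 7), (622, -5), (708, -5), (714, 23), (717, 18), (727, -20), (736, 6), (738, 5)]
 y 30 [(384, -6), (386, -7), (613, 5), (621, -6), (714, 25), (726, -18), (729, -15)]
 y 100 [(385, -8), (614, 9), (620, -8), (706, -5), (715, 24), (718, 15), (728, -19)]
 y 170 [(386, -5), (615, 9), (621, -8), (708, -5), (713, 25), (716, 20), (726, -18), (729, -17)]
 y 225 [(386, -6), (614, 10), (621, -8), (623, -8), (707, -5), (713, 20), (715, 22), (728, -19)]
side y peaks [-131.  -79.  -63.  -11.    5.   57.   73.  125.  141.  193.  209.  261.] [146.4 143.8 142.5 141.  135.1 134.2 134.1 128.  128.9 125.5 125.6 122.7]
 y -150 [(383, -9), (707, -7), (715, 28), (728, -18), (735, -5), (743, 5)]
 y -20 [(383, -8), (612, 13), (619, -10), (706, -8), (715, 25), (728, -18)]
 y 30 [(383, -9), (611, 10), (619, -9), (705, -7), (714, 25), (728, -15)]
 y 100 [(383, -7)
[... 460 characters left out ...]
(202.55839416058393)) (np.float64(295.68465909090907), np.float64(181.2556818181818))
slot [460.1  96.1   3.2] (np.float64(300.5517517517517), np.float64(230.71351351351348)) (np.float64(272.16153846153844), np.float64(203.23846153846154))
slot [548.    2.4   3.9] (np.float64(330.11682242990656), np.float64(204.26168224299064)) (np.float64(312.78723404255317), np.float64(217.59574468085106))
slot [463.  -66.3   5.1] (np.float64(351.961937716263), np.float64(232.4325259515571)) (np.float64(292.6363636363636), np.float64(242.8181818181818))
slot [ 531.6 -154.2   -5.8] (np.float64(379.968253968254), np.float64(208.57142857142858)) (np.float64(322.90909090909093), np.float64(264.45454545454544))
```

```bash
cat >> h.py <<'E'
def slots(s):
    h=hsvof(s);out=[]
    g=cv2.cvtColor(s['color'],cv2.COLOR_RGB2GRAY).astype(float)
    for o in stands(s):
        u,v=map(int,o[7]); Y,X=np.mgrid[v-15:v+16,u-15:u+16]
        orange=((h[...,0]<25)&(h[...,1]>90))[v-15:v+16,u-15:u+16].astype(np.uint8)
        b=max(blobs(orange,100,2000),key=lambda b:b[1][4])[0].astype(np.uint8)
        b=cv2.erode(cv2.morphologyEx(b,cv2.MORPH_CLOSE,np.ones((5,5))),np.ones((5,5)))>0
        q=g[v-15:v+16,u-15:u+16]; wt=np.where(b,np.clip(np.percentile(q[b],25)-q,0,None),0)
        out.append(((wt*X).sum()/wt.sum(),(wt*Y).sum()/wt.sum()))
    return out
def tri(T,S,a,b):
    A=[]
    for s,(u,v) in((T,a),(S,b)):
        P=np.array(s['intrinsics'])@np.c_[s['R'],s['t']]; A+=[u*P[2]-P[0],v*P[2]-P[1]]
    x=np.linalg.svd(np.array(A))[2][-1]; return x[:3]/x[3]*1000
E
python3 - <<'E'
from h import *
np.set_printoptions(precision=1,suppress=True)
T=ctrl.snapshot('top');S=ctrl.snapshot('side')
for a,b in zip(slots(T),slots(S)): print('slot',tri(T,S,a,b),a,b)
for u,v in((452.1,228.1),(463.6,227.9)): print('bar top',ray(T,u,v,.074)*1000)
# outline corner height: outline1 left-front corner in both views
th=np.radians(-4.4);ex=np.array([np.cos(th),np.sin(th)]);ey=np.array([-ex[1],ex[0]])
for d,a,b in(('p1',(617,258),(615,261)),('p6',(617,-134),(615,-131))):
    pa=proj(T,[*(a[0]*ex+a[1]*ey)/1000,.008]);pb=proj(S,[*(b[0]*ex+b[1]*ey)/1000,.008]); print('corner',d,tri(T,S,pa,pb))
# white mark in both views
for n,s,(u0,v0) in(('top',T,(452,228)),('side',S,(331,332))):
    g=cv2.cvtColor(s['color'],cv2.COLOR_RGB2GRAY); print(n,u0-8,v0-8);print(g[v0-8:v0+9,u0-9:u0+13])
E
```

```text
slot [482.9 225.9  31.5] (np.float64(257.78825995807125), np.float64(224.75262054507337)) (np.float64(271.0591586327783), np.float64(167.2712532865907))
slot [548.5 147.   18.5] (np.float64(283.8835300153925), np.float64(203.05028219599794)) (np.float64(296.97583081570997), np.float64(181.68277945619334))
slot [464.6  78.3  21.5] (np.float64(305.8516228748068), np.float64(230.06877897990725)) (np.float64(275.6993006993007), np.float64(202.506993006993))
slot [539.3  -9.6  20.1] (np.float64(333.8871212121212), np.float64(207.2780303030303)) (np.float64(311.6923076923077), np.float64(217.46963562753035))
slot [451.  -77.   18.5] (np.float64(355.7543720190779), np.float64(235.5524642289348)) (np.float64(287.07142857142856), np.float64(244.09863945578232))
slot [ 525.4 -164.5   17.8] (np.float64(383.82505818463926), np.float64(211.26920093095424)) (np.float64(323.82022471910113), np.float64(262.7303370786517))
bar top [ 474.7 -362.5   74. ]
bar top [ 475.2 -396.9   74. ]
corner p1 [633.9 209.8  10.6]
corner p6 [ 603.8 -180.3   11.3]
top 444 220
[[157 135 131 127 119 110  97  81  73  68  
[... 2433 characters left out ...]
4  55  37  26  24  24  29  45
   70 102 126 141]
 [128  94  59  32  18  10   6   8  17  26  31  32  29  26  23  23  25  29
   42  73 102 128]
 [112  74  42  23  11   8   6   7  12  20  25  28  28  26  22  22  23  25
   31  47  77 109]
 [ 92  56  30  18  11   6   5   7  12  17  22  26  27  27  25  23  24  25
   26  32  53  88]
 [ 74  45  27  18  10  11  10   6  11  16  21  25  25  26  26  24  24  26
   26  28  41  75]
 [ 64  35  25  20  13  10   4   6   8  14  19  25  27  27  26  25  23  24
   26  27  34  64]
 [ 58  33  25  22  15  11   8   8   8  12  18  24  25  27  27  26  23  25
   27  26  31  54]
 [ 54  32  25  22  17  12   9   9  10   8  17  22  26  28  26  24  23  23
   24  25  28  46]]
```

The two views agree: the dial axis is at about (475.5, −373), the bar lies along y, and the plate yaw is −4.4°. The outline corners triangulate at z≈11 mm against 8 mm expected. First I rotate the tool to yaw −90°.

```bash
python3 -m creep '[{"grip":0,"delta_pos":[0,0,0],"rotation":[0,0,0.095]},{"grip":0,"delta_pos":[0,0,0],"rotation":[0,0,0.19]},{"grip":0,"delta_pos":[0,0,0],"rotation":[0,0,0.25]}]'
python3 -m creep '[{"grip":0,"delta_pos":[0,0,0],"rotation":[0,0,0.25]},{"grip":0,"delta_pos":[0,0,0],"rotation":[0,0,0.25]},{"grip":0,"delta_pos":[0,0,0],"rotation":[0,0,0.25]}]' | tail -c 300
python3 -m creep '[{"grip":0,"delta_pos":[0,0,0],"rotation":[0,0,0.25]},{"grip":0,"delta_pos":[0,0,0],"rotation":[0,0,0.25]},{"grip":0,"delta_pos":[0,0,0],"rotation":[0,0,0.25]},{"grip":0,"delta_pos":[0,0,0],"rotation":[0,0,0.25]}]'; python3 -c "
from plant import ctrl;o=ctrl.get_obs();print(o['joint_pos'])"
```

```text
clock: 0.7
tool_pos: [0.2583, 0.6236, 0.2485]
orientation: [180.0, 0.0, -45.3]
force: [0.9, 1.0, 1.0]
opening: 0.0877
gripper_force: 0.0
clock: 1.0
tool_pos: [0.2584, 0.6235, 0.2485]
orientation: [180.0, -0.0, -67.8]
force: [0.0, 0.4, 0.2]
opening: 0.0876
gripper_force: 0.0
clock: 1.4
tool_pos: [0.2584, 0.6235, 0.2486]
orientation: [180.0, 0.0, -90.1]
force: [-0.3, -0.6, -0.4]
opening: 0.0877
gripper_force: 0.0
[ 8.40002157e+01  2.05429096e+01  6.79721303e-01 -2.39154365e-03
 -7.01349061e+01 -8.40809896e+01]
```

```bash
A='tail -n 6'
python3 -m creep '[{"grip":0,"delta_pos":[0.5,-0.35,0],"rotation":[0,0,0]},{"grip":0,"delta_pos":[1,-0.7,0],"rotation":[0,0,0]},{"grip":0,"delta_pos":[1,-0.7,0],"rotation":[0,0,0]}]' >/dev/null
python3 -m creep '[{"grip":0,"delta_pos":[0.5,-0.35,0],"rotation":[0,0,0]},{"grip":0,"delta_pos":[1,-0.7,0],"rotation":[0,0,0]},{"grip":0,"delta_pos":[1,-0.7,0],"rotation":[0,0,0]}]' |sed -n 2,3p
python3 -m creep '[{"grip":0,"delta_pos":[0.5,-0.35,0],"rotation":[0,0,0]},{"grip":0,"delta_pos":[1,-0.77,0],"rotation":[0,0,0]},{"grip":0,"delta_pos":[1,-0.77,0],"rotation":[0,0,0]}]' >/dev/null
python3 -m creep '[{"grip":0,"delta_pos":[0.5,0,0],"rotation":[0,0,0]},{"grip":0,"delta_pos":[1,0,0],"rotation":[0,0,0]},{"grip":0,"delta_pos":[1,0,0],"rotation":[0,0,0]}]' >/dev/null
python3 -m creep '[{"grip":0,"delta_pos":[0.5,0,0],"rotation":[0,0,0]},{"grip":0,"delta_pos":[1,0,0],"rotation":[0,0,0]},{"grip":0,"delta_pos":[1,0,0],"rotation":[0,0,0]}]' >/dev/null
python3 -m creep '[{"grip":0,"delta_pos":[0.5,0,0],"rotation":[0,0,0]},{"grip":0,"delta_pos":[1,0,0],"rotation":[0,0,0]},{"grip":0,"delta_pos":[1,0,0],"rotation":[0,0,0]}]' |sed -n 2,3p
python3 -m creep '[{"grip":0,"delta_pos":[0.5,0,0],"rotation":[0,0,0]},{"grip":0,"delta_pos":[1,0,0],"rotation":[0,0,0]},{"grip":0,"delta_pos":[1,0,0],"rotation":[0,0,0]}]' >/dev/null
python3 -m creep '[{"grip":0,"delta_pos":[0.5,0,0],"rotation":[0,0,0]},{"grip":0,"delta_pos":[1,0,0],"rotation":[0,0,0]},{"grip":0,"delta_pos":[1,0,0],"rotation":[0,0,0]}]' >/dev/null
python3 -m creep '[{"grip":0,"delta_pos":[0.5,0,0],"rotation":[0,0,0]},{"grip":0,"delta_pos":[1,0,0],"rotation":[0,0,0]},{"grip":0,"delta_pos":[1,0,0],"rotation":[0,0,0]},{"grip":0,"delta_pos":[1,0,0],"rotation":[0,0,0]}]'
```

```text
tool_pos: [0.3998, 0.4207, 0.2489]
orientation: [-180.0, 0.0, -89.9]
tool_pos: [0.4748, 0.0198, 0.2488]
orientation: [180.0, -0.0, -90.1]
clock: 4.2
tool_pos: [0.4755, -0.2767, 0.2481]
orientation: [180.0, 0.0, -90.1]
force: [1.0, 1.5, -0.1]
opening: 0.0874
gripper_force: 0.0
```

```bash
python3 -m creep '[{"grip":0,"delta_pos":[0.5,0,0],"rotation":[0,0,0]},{"grip":0,"delta_pos":[0.96,0,0.3],"rotation":[0,0,0]},{"grip":0,"delta_pos":[0.96,0,0.7],"rotation":[0,0,0]},{"grip":0,"delta_pos":[0.96,0,0.7],"rotation":[0,0,0]},{"grip":0,"delta_pos":[0.96,0,0.7],"rotation":[0,0,0]}]' |sed -n 2,3p
python3 -m creep '[{"grip":0,"delta_pos":[0,0,0.4],"rotation":[0,0,0]},{"grip":0,"delta_pos":[0,0,0.8],"rotation":[0,0,0]},{"grip":0,"delta_pos":[0,0,1],"rotation":[0,0,0]},{"grip":0,"delta_pos":[0,0,1],"rotation":[0,0,0]}]'
python3 -m creep '[{"grip":0,"delta_pos":[0,0,0.09],"rotation":[0,0,0]},{"grip":1,"delta_pos":[0,0,0.09],"rotation":[0,0,0]},{"grip":1,"delta_pos":[0,0,0.09],"rotation":[0,0,0]},{"grip":1,"delta_pos":[0,0,0.09],"rotation":[0,0,0]},{"grip":1,"delta_pos":[0,0,0.09],"rotation":[0,0,0]}]'
python3 -m creep '[{"grip":1,"delta_pos":[0,0,0],"rotation":[0,0,0]},{"grip":1,"delta_pos":[0,0,0],"rotation":[0,0,0]},{"grip":1,"delta_pos":[0,0,0],"rotation":[0,0,0]}]'
```

```text
tool_pos: [0.4757, -0.3713, 0.1789]
orientation: [179.9, 0.0, -89.9]
clock: 5.1
tool_pos: [0.4756, -0.3709, 0.0784]
orientation: [179.9, 0.0, -89.9]
force: [0.1, -0.2, 0.8]
opening: 0.0874
gripper_force: 0.0
clock: 5.6
tool_pos: [0.4757, -0.3727, 0.0704]
orientation: [-179.9, -0.0, -90.0]
force: [0.0, -0.3, 0.1]
opening: 0.0617
gripper_force: 0.0
clock: 5.9
tool_pos: [0.4752, -0.3725, 0.0696]
orientation: [180.0, 0.0, -90.0]
force: [-0.3, -0.4, 0.5]
opening: 0.0375
gripper_force: 0.0
```

```bash
python3 -m creep '[{"grip":1,"delta_pos":[0,0,0],"rotation":[0,0,0]},{"grip":1,"delta_pos":[0,0,0],"rotation":[0,0,0]},{"grip":1,"delta_pos":[0,0,0],"rotation":[0,0,0]},{"grip":1,"delta_pos":[0,0,0],"rotation":[0,0,0]}]'
python3 -m creep '[{"grip":1,"delta_pos":[0,0,0],"rotation":[0,0,-0.08]},{"grip":1,"delta_pos":[0,0,0],"rotation":[0,0,-0.16]},{"grip":1,"delta_pos":[0,0,0],"rotation":[0,0,-0.24]},{"grip":1,"delta_pos":[0,0,0],"rotation":[0,0,-0.32]},{"grip":1,"delta_pos":[0,0,0],"rotation":[0,0,-0.4]}]'; python3 -c "
from plant import ctrl;o=ctrl.get_obs();print(o['moment'],o['joint_pos'])"
```

```text
clock: 6.3
tool_pos: [0.4751, -0.3725, 0.0695]
orientation: [180.0, 0.0, -90.0]
force: [-0.6, 0.2, 0.2]
opening: 0.0137
gripper_force: 30.0
clock: 6.8
tool_pos: [0.4757, -0.3723, 0.0695]
orientation: [-180.0, -0.0, -53.7]
force: [1.2, 1.7, -0.4]
opening: 0.0141
gripper_force: 30.0
[ 0.58364741 -0.49786967 -0.05855194] [-1.95490111e+01  2.36483161e+01 -2.07299851e+01 -2.34459285e-02
 -4.55859944e+01  5.58498331e+01]
```

```bash
python3 -m creep '[{"grip":1,"delta_pos":[0,0,0],"rotation":[0,0,-0.08]},{"grip":1,"delta_pos":[0,0,0],"rotation":[0,0,-0.16]},{"grip":1,"delta_pos":[0,0,0],"rotation":[0,0,-0.24]},{"grip":1,"delta_pos":[0,0,0],"rotation":[0,0,-0.32]},{"grip":1,"delta_pos":[0,0,0],"rotation":[0,0,-0.4]}]' | sed -n 3,6p; python3 -c "
from plant import ctrl;o=ctrl.get_obs();print(o['moment'])"
python3 -m creep '[{"grip":1,"delta_pos":[0,0,0],"rotation":[0,0,-0.08]},{"grip":1,"delta_pos":[0,0,0],"rotation":[0,0,-0.14]},{"grip":1,"delta_pos":[0,0,0],"rotation":[0,0,-0.14]}]' | sed -n 3,6p; python3 -c "
from plant import ctrl;o=ctrl.get_obs();print(o['moment'])"
```

```text
orientation: [-180.0, -0.1, -17.7]
force: [2.5, 4.4, -0.2]
opening: 0.0138
gripper_force: 30.0
[ 1.59601407 -0.85650397 -0.04890715]
orientation: [-180.0, -0.1, -5.2]
force: [2.6, 5.4, -0.4]
opening: 0.0137
gripper_force: 30.0
[ 1.82175116 -0.92586936  0.0591235 ]
```

```bash
python3 -m creep '[{"grip":1,"delta_pos":[0,0,0],"rotation":[0,0,-0.04]},{"grip":1,"delta_pos":[0,0,0],"rotation":[0,0,-0.07]},{"grip":1,"delta_pos":[0,0,0],"rotation":[0,0,-0.07]}]' | sed -n 3,6p; python3 -c "
from plant import ctrl;o=ctrl.get_obs();print(o['moment'],o['tool_pos'],o['orientation'])"
python3 -m creep '[{"grip":1,"delta_pos":[0,0,0],"rotation":[0,0,-0.04]},{"grip":1,"delta_pos":[0,0,0],"rotation":[0,0,-0.06]},{"grip":1,"delta_pos":[0,0,0],"rotation":[0,0,-0.06]}]' | sed -n 3,6p; python3 -c "
from plant import ctrl;o=ctrl.get_obs();print(o['moment'],o['tool_pos'],o['orientation'])"
```

```text
orientation: [-180.0, -0.1, 0.9]
force: [3.5, 5.6, -1.4]
opening: 0.0148
gripper_force: 31.6
[ 1.78869771 -1.17980371 -0.83452562] [ 0.47625625 -0.37171282  0.06954184] [-1.79955541e+02 -1.06681794e-01  9.05233298e-01]
orientation: [-180.0, -0.2, 6.2]
force: [4.4, 5.2, -1.2]
opening: 0.016
gripper_force: 35.6
[ 1.85418032 -1.70156564 -1.12514837] [ 0.47667359 -0.37172231  0.06955355] [-1.79974466e+02 -1.59220602e-01  6.24435648e+00]
```

```bash
python3 -m creep '[{"grip":0,"delta_pos":[0,0,0],"rotation":[0,0,0]},{"grip":0,"delta_pos":[0,0,0],"rotation":[0,0,0]},{"grip":0,"delta_pos":[0,0,0],"rotation":[0,0,0]},{"grip":0,"delta_pos":[0,0,0],"rotation":[0,0,0]}]' | tail -2
python3 -m creep '[{"grip":0,"delta_pos":[0,0,-0.3],"rotation":[0,0,0]},{"grip":0,"delta_pos":[0,0,-0.7],"rotation":[0,0,0]},{"grip":0,"delta_pos":[0,0,-1],"rotation":[0,0,0]},{"grip":0,"delta_pos":[0,0,-1],"rotation":[0,0,0]}]'
python3 - <<'E'
from h import *
S=snap('side','side1.png');T=snap('top','top1.png')
a=cv2.resize(S['color'][150:280,240:350,::-1],None,fx=3.5,fy=3.5,interpolation=cv2.INTER_CUBIC)
b=cv2.resize(S['color'][300:390,290:380,::-1],None,fx=4,fy=4,interpolation=cv2.INTER_CUBIC)
H=max(a.shape[0],b.shape[0]); f=lambda q:cv2.copyMakeBorder(q,0,H-q.shape[0],0,0,cv2.BORDER_CONSTANT)
cv2.imwrite('pics/c3.png',np.hstack([f(a),f(b)]))
E
```

```text
opening: 0.0422
gripper_force: 0.0
clock: 9.0
tool_pos: [0.4774, -0.3739, 0.1746]
orientation: [179.7, -0.4, 6.3]
force: [-0.4, 1.1, 0.1]
opening: 0.0743
gripper_force: 0.0
```

View pics/c3.png

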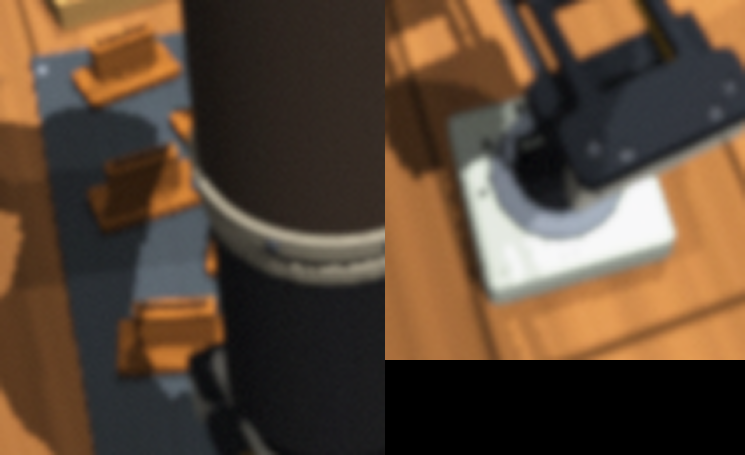

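```bash
cat >> h.py <<'E'
ex=np.array([.99705,-.07672]);ey=np.array([.07672,.99705])
def go(x,y,z,yaw):
    "units for a move from the measured pose to x,y,z (mm), yaw (deg), tool down"
    o=ctrl.get_obs(); p=o['tool_pos']*1000; a=o['orientation'][2]; r=np.radians(a)
    d=np.array([x,y,z])-p
    print('delta/100',np.round([(d[0]*np.cos(r)+d[1]*np.sin(r))/100,(d[0]*np.sin(r)-d[1]*np.cos(r))/100,-d[2]/100],3),'rot z',round(((a-yaw+180)%360-180)/90,3),'| now',np.round(p,1),np.round(o['orientation'],1),'F',np.round(o['force'],1),'open',round(o['opening']*1000,1),'t',round(o['clock'],1))
E
python3 - <<'E'
from h import *
np.set_printoptions(precision=1,suppress=True)
T=ctrl.snapshot('top');S=ctrl.snapshot('side')
for a,b in(((258.75,223.75),(274.9,162)),((310.25,230),(280,193.4)),((360.75,234.5),(290.3,236.3))): print(tri(T,S,a,b))
print('mark',tri(T,S,(451.9,227.6),(332.4,328)))
go(562,136,180,11.9)
E
```

```text
[489.7 218.9  55.8]
[470.   61.9  71.1]
[456.9 -90.1  63.9]
mark [ 476.3 -361.1   77.9]
delta/100 [ 1.4 -5.  -0.1] rot z -0.063 | now [ 474.6 -372.2  168.6] [-179.9    0.1    6.3] F [-0.1 -0.4 -0.3] open 86.3 t 9.2
```

```bash
python3 -m creep '[{"grip":0.5,"delta_pos":[0.28,-0.5,-0.1],"rotation":[0,0,-0.063]},{"grip":0.5,"delta_pos":[0.28,-1,-0.1],"rotation":[0,0,-0.063]},{"grip":0.5,"delta_pos":[0.28,-1,-0.1],"rotation":[0,0,-0.063]}]' >/dev/null
python3 -c "
from h import *
go(562,136,180,11.9)"
```

```text
delta/100 [ 1.533 -3.788 -0.015] rot z 0.002 | now [ 491.4 -266.5  178.5] [-1.799e+02  1.000e-01  1.210e+01] F [-0.2 -1.2 -0.2] open 69.3 t 9.5
```

```bash
python3 -m creep '[{"grip":0.5,"delta_pos":[0.19,-0.47,0],"rotation":[0,0,0]},{"grip":0.5,"delta_pos":[0.38,-0.94,0],"rotation":[0,0,0]},{"grip":0.5,"delta_pos":[0.38,-0.94,0],"rotation":[0,0,0]}]' >/dev/null
python3 -m creep '[{"grip":0.5,"delta_pos":[0.19,-0.47,0],"rotation":[0,0,0]},{"grip":0.5,"delta_pos":[0.38,-0.94,0],"rotation":[0,0,0]},{"grip":0.5,"delta_pos":[0.38,-0.94,0],"rotation":[0,0,0]}]' >/dev/null
python3 -m creep '[{"grip":0.5,"delta_pos":[0.19,-0.47,0],"rotation":[0,0,0]},{"grip":0.5,"delta_pos":[0.38,-0.94,0],"rotation":[0,0,0]},{"grip":0.5,"delta_pos":[0.38,-0.94,0],"rotation":[0,0,0]}]' >/dev/null
python3 -m creep '[{"grip":0.5,"delta_pos":[0.19,-0.47,0],"rotation":[0,0,0]},{"grip":0.5,"delta_pos":[0.38,-0.94,0],"rotation":[0,0,0]},{"grip":0.5,"delta_pos":[0.38,-0.94,0],"rotation":[0,0,0]},{"grip":0.5,"delta_pos":[0.38,-0.94,0],"rotation":[0,0,0]}]' >/dev/null
python3 - <<'E'
from h import *
go(562,136,47,11.9)
np.set_printoptions(precision=1,suppress=True)
T=snap('top','top2.png');S=snap('side','side2.png')
for o in stands(T): print(np.array(o[:7]),o[7])
a=cv2.resize(T['color'][195:260,425:480,::-1],None,fx=7,fy=7,interpolation=cv2.INTER_CUBIC)
b=cv2.resize(T['color'][150:270,230:330,::-1],None,fx=4,fy=4,interpolation=cv2.INTER_CUBIC)
H=max(a.shape[0],b.shape[0]); f=lambda q:cv2.copyMakeBorder(q,0,H-q.shape[0],0,0,cv2.BORDER_CONSTANT)
cv2.imwrite('pics/c4.png',np.hstack([f(a),f(b)]))
E
```

```text
delta/100 [ 0.008 -0.065  1.312] rot z 0.002 | now [562.5 129.4 178.2] [1.8e+02 1.0e-01 1.2e+01] F [ 0.6 -0.3  0.2] open 43.9 t 10.8
[477.1 219.7  13.8  62.5  50.4 475.8 218. ] [260.7 228.3]
[471.9  66.7   4.6  92.9  49.5 471.8  66.6] [309.4 229.3]
[546.8 -23.5 -18.8  94.4  49.2 546.8 -24.1] [338.5 205.1]
[457.6 -90.5 -14.4  93.1  49.6 457.9 -90.8] [360.2 233.7]
[ 530.8 -176.9  -21.4   94.    49.6  530.7 -177.1] [387.8 210. ]
```

View pics/c4.png

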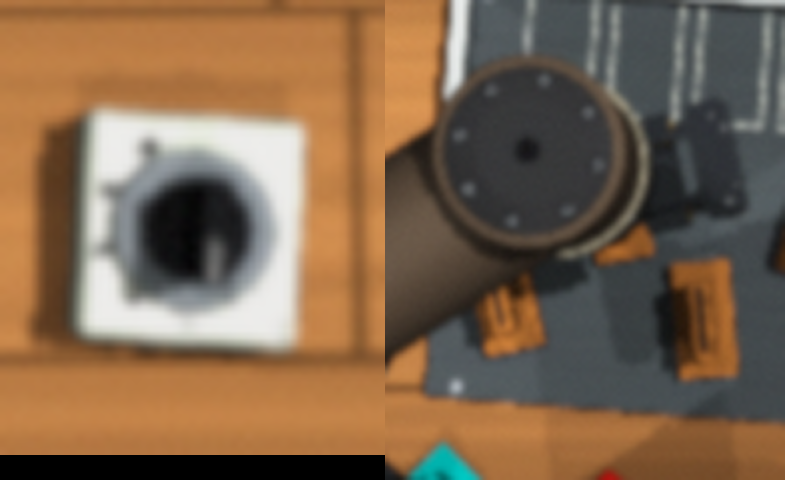

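The dial mark now points towards the robot, so it is off. Stands 1–3 are unmoved. I descend on stand 2 and grip it.

```bash
python3 -m creep '[{"grip":0.5,"delta_pos":[0,-0.065,0.4],"rotation":[0,0,0]},{"grip":0.5,"delta_pos":[0,-0.065,0.8],"rotation":[0,0,0]},{"grip":0.5,"delta_pos":[0,-0.065,1],"rotation":[0,0,0]},{"grip":0.5,"delta_pos":[0,-0.065,1],"rotation":[0,0,0]}]' | sed -n 2,4p
python3 -m creep '[{"grip":0.5,"delta_pos":[0,0,0.2],"rotation":[0,0,0]},{"grip":0.5,"delta_pos":[0,0,0.31],"rotation":[0,0,0]},{"grip":0.5,"delta_pos":[0,0,0.31],"rotation":[0,0,0]},{"grip":1,"delta_pos":[0,0,0.31],"rotation":[0,0,0]},{"grip":1,"delta_pos":[0,0,0.31],"rotation":[0,0,0]}]' | sed -n 2,4p
python3 -m creep '[{"grip":1,"delta_pos":[0,0,0],"rotation":[0,0,0]},{"grip":1,"delta_pos":[0,0,0],"rotation":[0,0,0]},{"grip":1,"delta_pos":[0,0,0],"rotation":[0,0,0]},{"grip":1,"delta_pos":[0,0,0],"rotation":[0,0,0]}]'
python3 -c "
from h import *
P=590*ex+165*ey
go(*P,47,-4.4)"
```

```text
tool_pos: [0.5594, 0.133, 0.0764]
orientation: [179.9, 0.4, 11.8]
force: [-0.2, 0.1, 0.6]
tool_pos: [0.5622, 0.1359, 0.0497]
orientation: [-180.0, -0.1, 12.0]
force: [0.1, 0.1, 0.3]
clock: 12.2
tool_pos: [0.5619, 0.136, 0.0492]
orientation: [-180.0, -0.1, 12.0]
force: [-1.8, 0.7, 5.9]
opening: 0.0162
gripper_force: 30.0
delta/100 [0.347 0.245 0.022] rot z 0.182 | now [561.9 136.   49.2] [-1.8e+02 -1.0e-01  1.2e+01] F [-1.8  0.7  5.9] open 16.2 t 12.2
```

```bash
python3 -m creep '[{"grip":1,"delta_pos":[0.09,0.06,0],"rotation":[0,0,0.06]},{"grip":1,"delta_pos":[0.18,0.12,0],"rotation":[0,0,0.12]},{"grip":1,"delta_pos":[0.27,0.18,0],"rotation":[0,0,0.18]},{"grip":1,"delta_pos":[0.35,0.245,0],"rotation":[0,0,0.182]},{"grip":1,"delta_pos":[0.35,0.245,0],"rotation":[0,0,0.182]}]'
python3 -c "
from h import *
P=655*ex+165*ey
go(*P,49,-4.4)"
```

```text
clock: 12.7
tool_pos: [0.6019, 0.1186, 0.0492]
orientation: [180.0, -0.0, -4.4]
force: [0.6, -1.9, 4.8]
opening: 0.0155
gripper_force: 30.0
delta/100 [ 0.64  -0.006  0.002] rot z -0.0 | now [601.9 118.6  49.2] [180.   -0.   -4.4] F [ 0.6 -1.9  4.8] open 15.5 t 12.7
```

```bash
python3 -m creep '[{"grip":1,"delta_pos":[0.2,0,0],"rotation":[0,0,0]},{"grip":1,"delta_pos":[0.4,0,0],"rotation":[0,0,0]},{"grip":1,"delta_pos":[0.5,0,0],"rotation":[0,0,0]},{"grip":1,"delta_pos":[0.57,0,0],"rotation":[0,0,0]},{"grip":1,"delta_pos":[0.6,0,0],"rotation":[0,0,0]}]' | sed -n 2,4p
python3 -m creep '[{"grip":1,"delta_pos":[0.04,0,0],"rotation":[0,0,0]},{"grip":1,"delta_pos":[0.04,0,0],"rotation":[0,0,0]}]' | sed -n 2,4p
python3 -m creep '[{"grip":1,"delta_pos":[0.04,0,0],"rotation":[0,0,0]},{"grip":1,"delta_pos":[0.04,0,0],"rotation":[0,0,0]}]' | sed -n 2,4p
python3 -m creep '[{"grip":1,"delta_pos":[0.03,0,0],"rotation":[0,0,0]},{"grip":1,"delta_pos":[0.03,0,0],"rotation":[0,0,0]}]' | sed -n 2,4p
python3 -c "
from h import *
P=655*ex+165*ey
go(*P,49,-4.4);p=ctrl.get_obs()['tool_pos'][:2]*1000;print(p@ex,p@ey)"
```

```text
tool_pos: [0.6602, 0.114, 0.0492]
orientation: [179.9, 0.1, -4.4]
force: [-9.0, 0.1, 11.9]
tool_pos: [0.6644, 0.1137, 0.0492]
orientation: [180.0, 0.0, -4.4]
force: [-4.1, -0.6, 8.0]
tool_pos: [0.6683, 0.1134, 0.0492]
orientation: [180.0, 0.0, -4.4]
force: [-3.2, -0.8, 8.4]
tool_pos: [0.6711, 0.1132, 0.0492]
orientation: [180.0, 0.1, -4.4]
force: [-4.1, -0.1, 7.6]
delta/100 [-0.054 -0.006  0.002] rot z -0.0 | now [671.1 113.2  49.2] [ 1.8e+02  1.0e-01 -4.4e+00] F [-4.1 -0.1  7.6] open 16.2 t 13.8
660.4197318098553 164.39936890839328
```

```bash
python3 -m creep '[{"grip":1,"delta_pos":[0.04,0,0],"rotation":[0,0,0]},{"grip":1,"delta_pos":[0.04,0,0],"rotation":[0,0,0]}]' | sed -n 2,4p
python3 -m creep '[{"grip":1,"delta_pos":[0.02,0,0],"rotation":[0,0,0]},{"grip":1,"delta_pos":[0.02,0,0],"rotation":[0,0,0]}]' | sed -n 2,4p
python3 -m creep '[{"grip":1,"delta_pos":[0.02,0,0],"rotation":[0,0,0]},{"grip":1,"delta_pos":[0.02,0,0],"rotation":[0,0,0]}]' | sed -n 2,4p
python3 -c "
from h import *
go(0,0,49,-4.4);p=ctrl.get_obs()['tool_pos'][:2]*1000;print(p@ex,p@ey)"
```

```text
tool_pos: [0.6753, 0.113, 0.0492]
orientation: [180.0, 0.0, -4.4]
force: [-4.4, -0.2, 7.4]
tool_pos: [0.6769, 0.1128, 0.0492]
orientation: [180.0, 0.1, -4.4]
force: [-5.1, 0.4, 8.4]
tool_pos: [0.6784, 0.1127, 0.0493]
orientation: [180.0, 0.1, -4.4]
force: [-7.8, 0.5, 10.1]
delta/100 [-6.677e+00  1.646e+00  3.000e-03] rot z -0.0 | now [678.4 112.7  49.3] [ 1.8e+02  1.0e-01 -4.4e+00] F [-7.8  0.5 10.1] open 15.6 t 14.4
667.759820760989 164.4378166792694
```

```bash
python3 -m creep '[{"grip":1,"delta_pos":[0.02,0,0],"rotation":[0,0,0]},{"grip":1,"delta_pos":[0.02,0,0],"rotation":[0,0,0]}]' | sed -n 2,4p
python3 -m creep '[{"grip":1,"delta_pos":[0.02,0,0],"rotation":[0,0,0]},{"grip":1,"delta_pos":[0.02,0,0],"rotation":[0,0,0]}]' | sed -n 2,4p
python3 - <<'E'
from h import *
T=snap('top');S=snap('side','side3.png')
g=S['color']
cv2.imwrite('pics/c5.png',cv2.resize(g[145:305,240:420,::-1],None,fx=4,fy=3.7,interpolation=cv2.INTER_CUBIC))
E
```

```text
tool_pos: [0.6786, 0.1127, 0.0493]
orientation: [179.9, 0.3, -4.4]
force: [-14.8, 3.1, 16.9]
tool_pos: [0.6787, 0.1127, 0.0494]
orientation: [179.9, 0.5, -4.4]
force: [-22.2, 5.1, 21.7]
```

View pics/c5.png

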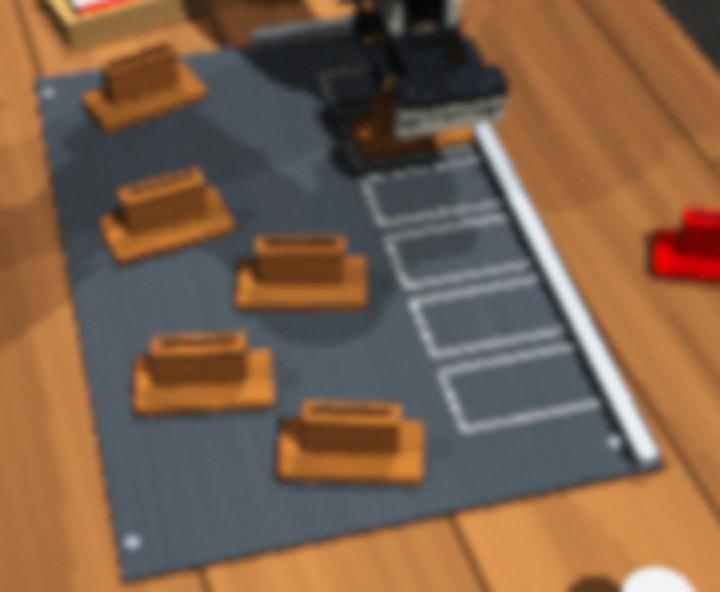

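```bash
python3 -m creep '[{"grip":1,"delta_pos":[-0.03,0,0],"rotation":[0,0,0]},{"grip":0.6,"delta_pos":[-0.03,0,0],"rotation":[0,0,0]},{"grip":0.6,"delta_pos":[-0.03,0,0],"rotation":[0,0,0]},{"grip":0.6,"delta_pos":[-0.03,0,0],"rotation":[0,0,0]},{"grip":0.6,"delta_pos":[-0.03,0,0],"rotation":[0,0,0]}]' | sed -n 2,5p
python3 -m creep '[{"grip":0.6,"delta_pos":[0,0,-0.3],"rotation":[0,0,0]},{"grip":0.5,"delta_pos":[0,0,-0.7],"rotation":[0,0,0]},{"grip":0.5,"delta_pos":[0,0,-0.7],"rotation":[0,0,0]}]' | sed -n 2,5p
python3 -c "
from h import *
go(492,222.5,115,12.4)"
```

```text
tool_pos: [0.6808, 0.1127, 0.0482]
orientation: [180.0, 0.0, -4.4]
force: [-0.2, 0.9, 0.1]
opening: 0.0341
tool_pos: [0.6841, 0.1136, 0.1245]
orientation: [-179.8, -0.5, -4.4]
force: [0.5, -0.2, 0.0]
opening: 0.0425
delta/100 [-1.998 -0.939  0.095] rot z -0.186 | now [684.1 113.6 124.5] [-179.8   -0.5   -4.4] F [ 0.5 -0.2  0. ] open 42.5 t 15.7
```

```bash
python3 -m creep '[{"grip":0.5,"delta_pos":[-0.5,-0.23,0],"rotation":[0,0,0]},{"grip":0.5,"delta_pos":[-1,-0.47,0],"rotation":[0,0,0]},{"grip":0.5,"delta_pos":[-1,-0.47,0],"rotation":[0,0,0]}]' | sed -n 2,2p
python3 -m creep '[{"grip":0.5,"delta_pos":[-0.5,-0.23,0.1],"rotation":[0,0,-0.09]},{"grip":0.5,"delta_pos":[-1,-0.47,0.1],"rotation":[0,0,-0.186]},{"grip":0.5,"delta_pos":[-1,-0.47,0.1],"rotation":[0,0,-0.186]},{"grip":0.5,"delta_pos":[-1,-0.47,0.1],"rotation":[0,0,-0.186]}]' | sed -n 2,2p
python3 - <<'E'
from h import *
np.set_printoptions(precision=1,suppress=True)
T=snap('top','top4.png')
for o in stands(T): print(np.array(o[:7]),o[7])
go(492,222.5,49,12.4)
E
```

```text
tool_pos: [0.5812, 0.1686, 0.1185]
tool_pos: [0.4876, 0.2231, 0.109]
[676.1 110.8  -2.5  87.5  47.9 677.1 111.1] [295.  163.6]
[471.8  66.6   5.5  93.1  49.7 472.   66.5] [309.4 229.3]
[502.6 -29.9 -18.6  93.2  50.1 502.5 -30.6] [340.7 219.3]
[457.6 -90.6 -14.3  93.1  49.6 457.8 -90.8] [360.2 233.7]
[ 530.8 -176.9  -21.4   94.    49.6  530.7 -177.3] [387.9 210. ]
delta/100 [0.  0.  0.6] rot z -0.0 | now [488.7 222.7 109.1] [-180.    -0.1   12.4] F [-0.1  0.2 -0.6] open 44.1 t 16.4
```

Stand 4 was knocked to about (502.6, −30); I've noted that. Now I grip stand 1.

```bash
python3 -m creep '[{"grip":0.5,"delta_pos":[0.03,0,0.3],"rotation":[0,0,0]},{"grip":0.5,"delta_pos":[0.03,0,0.6],"rotation":[0,0,0]},{"grip":0.5,"delta_pos":[0.03,0,0.6],"rotation":[0,0,0]},{"grip":1,"delta_pos":[0.03,0,0.6],"rotation":[0,0,0]},{"grip":1,"delta_pos":[0.03,0,0.6],"rotation":[0,0,0]}]' | sed -n 2,4p
python3 -m creep '[{"grip":1,"delta_pos":[0,0,0],"rotation":[0,0,0]},{"grip":1,"delta_pos":[0,0,0],"rotation":[0,0,0]},{"grip":1,"delta_pos":[0,0,0],"rotation":[0,0,0]},{"grip":1,"delta_pos":[0,0,0],"rotation":[0,0,0]}]'
python3 -c "
from h import *
P=530*ex+233*ey
go(*P,49,-4.4)"
```

```text
tool_pos: [0.4927, 0.2229, 0.0498]
orientation: [-180.0, -0.1, 12.3]
force: [-0.7, 0.0, 1.5]
clock: 17.35
tool_pos: [0.492, 0.2232, 0.0496]
orientation: [-180.0, -0.1, 12.4]
force: [-0.2, 0.7, 1.8]
opening: 0.0161
gripper_force: 3.6
delta/100 [0.463 0.424 0.006] rot z 0.186 | now [492.  223.2  49.6] [-1.80e+02 -1.00e-01  1.24e+01] F [-0.2  0.7  1.8] open 16.1 t 17.4
```

```bash
python3 -m creep '[{"grip":1,"delta_pos":[0,0,0],"rotation":[0,0,0]},{"grip":1,"delta_pos":[0.12,0.1,0],"rotation":[0,0,0.06]},{"grip":1,"delta_pos":[0.24,0.2,0],"rotation":[0,0,0.12]},{"grip":1,"delta_pos":[0.46,0.42,0],"rotation":[0,0,0.186]},{"grip":1,"delta_pos":[0.46,0.42,0],"rotation":[0,0,0.186]}]'
python3 -m creep '[{"grip":1,"delta_pos":[0.25,0,0],"rotation":[0,0,0]},{"grip":1,"delta_pos":[0.5,0,0],"rotation":[0,0,0]},{"grip":1,"delta_pos":[0.75,0,0],"rotation":[0,0,0]},{"grip":1,"delta_pos":[0.9,0,0],"rotation":[0,0,0]},{"grip":1,"delta_pos":[0.9,0,0],"rotation":[0,0,0]}]'
python3 -c "
from h import *
P=668*ex+233*ey
go(*P,49,-4.4)"
```

```text
clock: 17.85
tool_pos: [0.5481, 0.1908, 0.0493]
orientation: [-180.0, -0.1, -4.6]
force: [3.6, -0.5, 5.4]
opening: 0.0156
gripper_force: 30.0
clock: 18.35
tool_pos: [0.637, 0.1844, 0.0493]
orientation: [-180.0, -0.1, -4.4]
force: [2.7, -2.1, 4.1]
opening: 0.0157
gripper_force: 30.0
delta/100 [ 0.47  -0.003  0.003] rot z 0.0 | now [637.  184.4  49.3] [-1.8e+02 -1.0e-01 -4.4e+00] F [ 2.7 -2.1  4.1] open 15.7 t 18.4
```

```bash
python3 -m creep '[{"grip":1,"delta_pos":[0.2,0,0],"rotation":[0,0,0]},{"grip":1,"delta_pos":[0.35,0,0],"rotation":[0,0,0]},{"grip":1,"delta_pos":[0.42,0,0],"rotation":[0,0,0]},{"grip":1,"delta_pos":[0.42,0,0],"rotation":[0,0,0]}]' | sed -n 2,4p
python3 -m creep '[{"grip":1,"delta_pos":[0.03,0,0],"rotation":[0,0,0]},{"grip":1,"delta_pos":[0.03,0,0],"rotation":[0,0,0]}]' | sed -n 2,4p
python3 -m creep '[{"grip":1,"delta_pos":[0.03,0,0],"rotation":[0,0,0]},{"grip":1,"delta_pos":[0.03,0,0],"rotation":[0,0,0]}]' | sed -n 2,4p
python3 -m creep '[{"grip":1,"delta_pos":[0.02,0,0],"rotation":[0,0,0]},{"grip":1,"delta_pos":[0.02,0,0],"rotation":[0,0,0]}]' | sed -n 2,4p
python3 -c "
from h import *
P=668*ex+233*ey
go(*P,49,-4.4)"
```

```text
tool_pos: [0.6775, 0.1811, 0.0493]
orientation: [180.0, -0.0, -4.4]
force: [0.4, -2.1, 4.8]
tool_pos: [0.6792, 0.1809, 0.0492]
orientation: [180.0, 0.1, -4.4]
force: [-4.8, -1.3, 8.4]
tool_pos: [0.6821, 0.1807, 0.0492]
orientation: [180.0, 0.1, -4.4]
force: [-4.1, -0.5, 6.9]
tool_pos: [0.684, 0.1806, 0.0493]
orientation: [180.0, 0.1, -4.4]
force: [-4.2, 0.5, 8.3]
delta/100 [-0.001 -0.004  0.003] rot z 0.0 | now [684.  180.6  49.3] [ 1.8e+02  1.0e-01 -4.4e+00] F [-4.2  0.5  8.3] open 15.9 t 19.4
```

```bash
python3 -m creep '[{"grip":1,"delta_pos":[0.02,0,0],"rotation":[0,0,0]},{"grip":1,"delta_pos":[0.02,0,0],"rotation":[0,0,0]}]' | sed -n 2,4p
python3 -m creep '[{"grip":1,"delta_pos":[0.02,0,0],"rotation":[0,0,0]},{"grip":1,"delta_pos":[0.02,0,0],"rotation":[0,0,0]}]' | sed -n 2,4p
python3 -m creep '[{"grip":1,"delta_pos":[0.015,0,0],"rotation":[0,0,0]},{"grip":1,"delta_pos":[0.015,0,0],"rotation":[0,0,0]}]' | sed -n 2,4p
```

```text
tool_pos: [0.6845, 0.1806, 0.0493]
orientation: [179.9, 0.2, -4.4]
force: [-12.2, 1.9, 13.2]
tool_pos: [0.6847, 0.1805, 0.0494]
orientation: [179.9, 0.4, -4.4]
force: [-19.0, 4.2, 18.5]
tool_pos: [0.6848, 0.1805, 0.0495]
orientation: [179.9, 0.5, -4.4]
force: [-23.3, 4.6, 23.0]
```

```bash
python3 -m creep '[{"grip":1,"delta_pos":[-0.03,0,0],"rotation":[0,0,0]},{"grip":0.6,"delta_pos":[-0.03,0,0],"rotation":[0,0,0]},{"grip":0.6,"delta_pos":[-0.03,0,0],"rotation":[0,0,0]},{"grip":0.6,"delta_pos":[-0.03,0,0],"rotation":[0,0,0]},{"grip":0.6,"delta_pos":[-0.03,0,0],"rotation":[0,0,0]}]' | sed -n 2,5p
python3 -m creep '[{"grip":0.6,"delta_pos":[0,0,-0.3],"rotation":[0,0,0]},{"grip":0.5,"delta_pos":[0,0,-0.7],"rotation":[0,0,0]},{"grip":0.5,"delta_pos":[0,0,-0.7],"rotation":[0,0,0]}]' | sed -n 2,5p
python3 -c "
from h import *
go(472,66.6,115,5)"
```

```text
tool_pos: [0.6875, 0.1803, 0.0482]
orientation: [180.0, 0.0, -4.4]
force: [0.3, -0.2, 0.2]
opening: 0.0345
tool_pos: [0.6908, 0.1814, 0.1247]
orientation: [-179.8, -0.5, -4.4]
force: [0.7, 0.7, 0.7]
opening: 0.0425
delta/100 [-2.095  1.311  0.097] rot z -0.104 | now [690.8 181.4 124.7] [-179.8   -0.5   -4.4] F [0.7 0.7 0.7] open 42.5 t 20.8
```

```bash
python3 -m creep '[{"grip":0.5,"delta_pos":[-0.5,0.3,0],"rotation":[0,0,0]},{"grip":0.5,"delta_pos":[-1,0.6,0],"rotation":[0,0,0]},{"grip":0.5,"delta_pos":[-1,0.65,0],"rotation":[0,0,0]}]' | sed -n 2,2p
python3 -m creep '[{"grip":0.5,"delta_pos":[-0.5,0.3,0.05],"rotation":[0,0,-0.06]},{"grip":0.5,"delta_pos":[-1,0.6,0.1],"rotation":[0,0,-0.104]},{"grip":0.5,"delta_pos":[-1,0.65,0.1],"rotation":[0,0,-0.104]},{"grip":0.5,"delta_pos":[-1,0.65,0.1],"rotation":[0,0,-0.104]},{"grip":0.5,"delta_pos":[-1,0.65,0.1],"rotation":[0,0,-0.104]}]' | sed -n 2,2p
python3 - <<'E'
from h import *
T=snap('top')
for o in stands(T): print(np.round(o[:7],1),o[7])
go(472,66.6,49,5)
E
```

```text
tool_pos: [0.5788, 0.1215, 0.1181]
tool_pos: [0.4786, 0.0663, 0.1091]
[681.2 178.3  -4.5  87.4  47.6 681.7 178.2] [273.5        162.18246445]
[676.  110.8  -2.5  87.5  47.9 676.9 111.1] [294.99043062 163.62200957]
[506.8 -31.2 -18.8  84.4  50.1 516.2 -41.5] [344.16269841 214.90873016]
[457.3 -90.3 -14.5  93.8  49.6 457.8 -90.9] [360.19747899 233.69537815]
[ 530.8 -176.9  -21.4   94.    49.6  530.6 -177.1] [387.82947368 210.06947368]
delta/100 [-0.07  -0.005  0.6  ] rot z -0.001 | now [479.   66.7 109. ] [-1.8e+02 -1.0e-01  4.9e+00] F [-0.2  0.1  0.9] open 43.7 t 21.6
```

```bash
python3 -m creep '[{"grip":0.5,"delta_pos":[-0.07,0,0.3],"rotation":[0,0,0]},{"grip":0.5,"delta_pos":[-0.07,0,0.6],"rotation":[0,0,0]},{"grip":0.5,"delta_pos":[-0.07,0,0.6],"rotation":[0,0,0]},{"grip":1,"delta_pos":[-0.07,0,0.6],"rotation":[0,0,0]},{"grip":1,"delta_pos":[-0.07,0,0.6],"rotation":[0,0,0]}]' | sed -n 2,4p
python3 -m creep '[{"grip":1,"delta_pos":[0,0,0],"rotation":[0,0,0]},{"grip":1,"delta_pos":[0,0,0],"rotation":[0,0,0]},{"grip":1,"delta_pos":[0,0,0],"rotation":[0,0,0]},{"grip":1,"delta_pos":[0,0,0],"rotation":[0,0,0]},{"grip":1,"delta_pos":[0,0,0],"rotation":[0,0,0]}]'
python3 -c "
from h import *
P=530*ex+97*ey
go(*P,49,-4.4)"
```

```text
tool_pos: [0.4723, 0.0663, 0.0496]
orientation: [-180.0, -0.1, 5.0]
force: [-0.1, 0.6, 0.4]
clock: 22.6
tool_pos: [0.4718, 0.0661, 0.0495]
orientation: [-180.0, -0.1, 5.0]
force: [-1.9, 1.4, 7.3]
opening: 0.0157
gripper_force: 30.0
delta/100 [0.63  0.156 0.005] rot z 0.104 | now [471.8  66.1  49.5] [-1.8e+02 -1.0e-01  5.0e+00] F [-1.9  1.4  7.3] open 15.7 t 22.6
```

```bash
python3 -m creep '[{"grip":1,"delta_pos":[0.16,0.04,0],"rotation":[0,0,0.03]},{"grip":1,"delta_pos":[0.32,0.08,0],"rotation":[0,0,0.06]},{"grip":1,"delta_pos":[0.48,0.12,0],"rotation":[0,0,0.09]},{"grip":1,"delta_pos":[0.63,0.156,0],"rotation":[0,0,0.104]},{"grip":1,"delta_pos":[0.63,0.156,0],"rotation":[0,0,0.104]}]' | sed -n 2,6p
python3 -m creep '[{"grip":1,"delta_pos":[0.25,0,0],"rotation":[0,0,0]},{"grip":1,"delta_pos":[0.5,0,0],"rotation":[0,0,0]},{"grip":1,"delta_pos":[0.75,0,0],"rotation":[0,0,0]},{"grip":1,"delta_pos":[0.9,0,0],"rotation":[0,0,0]},{"grip":1,"delta_pos":[0.9,0,0],"rotation":[0,0,0]}]' | sed -n 2,6p
python3 -c "
from h import *
P=668*ex+97*ey
go(*P,49,-4.4)"
```

```text
tool_pos: [0.5368, 0.0552, 0.0495]
orientation: [-180.0, -0.1, -4.5]
force: [3.2, -2.0, 4.6]
opening: 0.0156
gripper_force: 30.0
tool_pos: [0.6269, 0.0481, 0.0494]
orientation: [180.0, -0.1, -4.4]
force: [2.1, -2.6, 5.1]
opening: 0.0156
gripper_force: 30.0
delta/100 [ 0.466 -0.01   0.004] rot z -0.0 | now [626.9  48.1  49.4] [ 1.8e+02 -1.0e-01 -4.4e+00] F [ 2.1 -2.6  5.1] open 15.6 t 23.6
```

```bash
python3 -m creep '[{"grip":1,"delta_pos":[0.2,-0.01,0],"rotation":[0,0,0]},{"grip":1,"delta_pos":[0.35,-0.01,0],"rotation":[0,0,0]},{"grip":1,"delta_pos":[0.42,-0.01,0],"rotation":[0,0,0]},{"grip":1,"delta_pos":[0.42,-0.01,0],"rotation":[0,0,0]}]' | sed -n 2,4p
python3 -m creep '[{"grip":1,"delta_pos":[0.03,0,0],"rotation":[0,0,0]},{"grip":1,"delta_pos":[0.03,0,0],"rotation":[0,0,0]}]' | sed -n 2,4p
python3 -m creep '[{"grip":1,"delta_pos":[0.02,0,0],"rotation":[0,0,0]},{"grip":1,"delta_pos":[0.02,0,0],"rotation":[0,0,0]}]' | sed -n 2,4p
python3 -m creep '[{"grip":1,"delta_pos":[0.02,0,0],"rotation":[0,0,0]},{"grip":1,"delta_pos":[0.02,0,0],"rotation":[0,0,0]}]' | sed -n 2,4p
python3 -m creep '[{"grip":1,"delta_pos":[0.02,0,0],"rotation":[0,0,0]},{"grip":1,"delta_pos":[0.02,0,0],"rotation":[0,0,0]}]' | sed -n 2,4p
```

```text
tool_pos: [0.6674, 0.0459, 0.0494]
orientation: [180.0, -0.0, -4.4]
force: [-0.5, -2.2, 4.6]
tool_pos: [0.6692, 0.0457, 0.0494]
orientation: [180.0, 0.1, -4.4]
force: [-4.6, -0.8, 7.0]
tool_pos: [0.671, 0.0456, 0.0494]
orientation: [180.0, 0.1, -4.4]
force: [-4.5, -1.4, 7.6]
tool_pos: [0.673, 0.0454, 0.0494]
orientation: [180.0, 0.1, -4.4]
force: [-4.8, -1.4, 7.0]
tool_pos: [0.674, 0.0454, 0.0494]
orientation: [180.0, 0.2, -4.4]
force: [-8.0, 1.1, 11.4]
```

```bash
python3 -m creep '[{"grip":1,"delta_pos":[0.02,0,0],"rotation":[0,0,0]},{"grip":1,"delta_pos":[0.02,0,0],"rotation":[0,0,0]}]' | sed -n 2,4p
python3 -m creep '[{"grip":1,"delta_pos":[0.02,0,0],"rotation":[0,0,0]},{"grip":1,"delta_pos":[0.02,0,0],"rotation":[0,0,0]}]' | sed -n 2,4p
python3 -m creep '[{"grip":1,"delta_pos":[-0.03,0,0],"rotation":[0,0,0]},{"grip":0.6,"delta_pos":[-0.03,0,0],"rotation":[0,0,0]},{"grip":0.6,"delta_pos":[-0.03,0,0],"rotation":[0,0,0]},{"grip":0.6,"delta_pos":[-0.03,0,0],"rotation":[0,0,0]},{"grip":0.6,"delta_pos":[-0.03,0,0],"rotation":[0,0,0]}]' | sed -n 2,5p
python3 -m creep '[{"grip":0.6,"delta_pos":[0,0,-0.3],"rotation":[0,0,0]},{"grip":0.5,"delta_pos":[0,0,-0.7],"rotation":[0,0,0]},{"grip":0.5,"delta_pos":[0,0,-0.7],"rotation":[0,0,0]}]' | sed -n 2,5p
python3 - <<'E'
from h import *
T=snap('top')
for o in stands(T): print(np.round(o[:7],1),o[7])
go(502.6,-30.2,115,-18.6)
E
```

```text
tool_pos: [0.6741, 0.0453, 0.0495]
orientation: [179.9, 0.4, -4.4]
force: [-15.9, 3.5, 17.9]
tool_pos: [0.6743, 0.0453, 0.0495]
orientation: [179.9, 0.5, -4.4]
force: [-22.2, 5.5, 23.4]
tool_pos: [0.677, 0.0455, 0.0484]
orientation: [180.0, 0.0, -4.4]
force: [-0.2, 0.1, -0.2]
opening: 0.0345
tool_pos: [0.6803, 0.0461, 0.1245]
orientation: [-179.9, -0.5, -4.4]
force: [0.8, -0.7, 0.6]
opening: 0.0425
[392.1  46.4  87.9 229.4  13.  391.8  73.1] [307.3440367  255.24311927]
[648.7  45.5  89.8  43.7  40.7 648.1  45. ] [316.18085106 172.69680851]
[502.6 -29.8 -18.7  93.2  50.1 502.7 -30.7] [340.69978858 219.26849894]
[457.6 -90.5 -14.4  93.1  49.6 458.  -90.8] [360.18541667 233.62291667]
[ 530.8 -176.9  -21.4   94.    49.6  530.7 -177.1] [387.83086681 210.04862579]
delta/100 [-1.699  0.895  0.068] rot z 0.158 | now [678.9  46.  121.8] [-179.9   -0.3   -4.4] F [-0.1 -0.1 -1.4] open 43.0 t 26.1
```

```bash
python3 -m creep '[{"grip":0.5,"delta_pos":[-0.42,0.22,0],"rotation":[0,0,0]},{"grip":0.5,"delta_pos":[-0.84,0.44,0],"rotation":[0,0,0]},{"grip":0.5,"delta_pos":[-0.84,0.44,0],"rotation":[0,0,0]}]' | sed -n 2,2p
python3 -m creep '[{"grip":0.5,"delta_pos":[-0.42,0.22,0.05],"rotation":[0,0,0.09]},{"grip":0.5,"delta_pos":[-0.84,0.44,0.1],"rotation":[0,0,0.158]},{"grip":0.5,"delta_pos":[-0.84,0.44,0.1],"rotation":[0,0,0.158]},{"grip":0.5,"delta_pos":[-0.84,0.44,0.1],"rotation":[0,0,0.158]},{"grip":0.5,"delta_pos":[-0.84,0.44,0.1],"rotation":[0,0,0.158]}]' | sed -n 2,2p
python3 -c "
from h import *
go(502.6,-30.2,49,-18.6)"
```

```text
tool_pos: [0.5831, 0.0058, 0.117]
tool_pos: [0.5035, -0.029, 0.1087]
delta/100 [-0.005  0.014  0.597] rot z 0.0 | now [503.5 -29.  108.7] [-180.    -0.   -18.6] F [0.3 0.3 0.4] open 43.6 t 26.9
```

```bash
python3 -m creep '[{"grip":0.5,"delta_pos":[0,0.01,0.3],"rotation":[0,0,0]},{"grip":0.5,"delta_pos":[0,0.01,0.6],"rotation":[0,0,0]},{"grip":0.5,"delta_pos":[0,0.01,0.6],"rotation":[0,0,0]},{"grip":1,"delta_pos":[0,0.01,0.6],"rotation":[0,0,0]},{"grip":1,"delta_pos":[0,0.01,0.6],"rotation":[0,0,0]}]' | sed -n 2,4p
python3 -m creep '[{"grip":1,"delta_pos":[0,0,0],"rotation":[0,0,0]},{"grip":1,"delta_pos":[0,0,0],"rotation":[0,0,0]},{"grip":1,"delta_pos":[0,0,0],"rotation":[0,0,0]},{"grip":1,"delta_pos":[0,0,0],"rotation":[0,0,0]},{"grip":1,"delta_pos":[0,0,0],"rotation":[0,0,0]}]'
python3 -c "
from h import *
P=550*ex+29*ey
go(*P,49,-4.4)"
```

```text
tool_pos: [0.5035, -0.0298, 0.0496]
orientation: [-180.0, -0.1, -18.6]
force: [0.3, 0.1, 0.5]
clock: 27.85
tool_pos: [0.5029, -0.03, 0.0495]
orientation: [-179.9, -0.1, -18.6]
force: [-0.9, 1.5, 7.2]
opening: 0.0161
gripper_force: 30.0
delta/100 [ 0.399 -0.31   0.005] rot z -0.158 | now [502.9 -30.   49.5] [-1.799e+02 -1.000e-01 -1.860e+01] F [-0.9  1.5  7.2] open 16.1 t 27.9
```

```bash
python3 -m creep '[{"grip":1,"delta_pos":[0.1,-0.08,0],"rotation":[0,0,-0.04]},{"grip":1,"delta_pos":[0.2,-0.16,0],"rotation":[0,0,-0.08]},{"grip":1,"delta_pos":[0.3,-0.24,0],"rotation":[0,0,-0.12]},{"grip":1,"delta_pos":[0.4,-0.31,0],"rotation":[0,0,-0.158]},{"grip":1,"delta_pos":[0.4,-0.31,0],"rotation":[0,0,-0.158]}]' | sed -n 2,6p
python3 -m creep '[{"grip":1,"delta_pos":[0.25,0,0],"rotation":[0,0,0]},{"grip":1,"delta_pos":[0.5,0,0],"rotation":[0,0,0]},{"grip":1,"delta_pos":[0.7,0,0],"rotation":[0,0,0]},{"grip":1,"delta_pos":[0.7,0,0],"rotation":[0,0,0]},{"grip":1,"delta_pos":[0.7,0,0],"rotation":[0,0,0]}]' | sed -n 2,6p
python3 -c "
from h import *
P=668*ex+29*ey
go(*P,49,-4.4)"
```

```text
tool_pos: [0.5508, -0.0137, 0.0494]
orientation: [180.0, -0.0, -4.3]
force: [1.0, -0.9, 6.3]
opening: 0.0155
gripper_force: 30.0
tool_pos: [0.6217, -0.019, 0.0495]
orientation: [-180.0, -0.2, -4.4]
force: [3.4, -0.8, 4.2]
opening: 0.0163
gripper_force: 30.0
delta/100 [ 0.467 -0.003  0.005] rot z 0.0 | now [621.7 -19.   49.5] [-180.    -0.2   -4.4] F [ 3.4 -0.8  4.2] open 16.3 t 28.9
```

```bash
python3 -m creep '[{"grip":1,"delta_pos":[0.2,0,0],"rotation":[0,0,0]},{"grip":1,"delta_pos":[0.35,0,0],"rotation":[0,0,0]},{"grip":1,"delta_pos":[0.42,0,0],"rotation":[0,0,0]},{"grip":1,"delta_pos":[0.44,0,0],"rotation":[0,0,0]}]' | sed -n 2,4p
python3 -m creep '[{"grip":1,"delta_pos":[0.02,0,0],"rotation":[0,0,0]},{"grip":1,"delta_pos":[0.02,0,0],"rotation":[0,0,0]}]' | sed -n 2,4p
python3 -m creep '[{"grip":1,"delta_pos":[0.02,0,0],"rotation":[0,0,0]},{"grip":1,"delta_pos":[0.02,0,0],"rotation":[0,0,0]}]' | sed -n 2,4p
python3 -m creep '[{"grip":1,"delta_pos":[0.02,0,0],"rotation":[0,0,0]},{"grip":1,"delta_pos":[0.02,0,0],"rotation":[0,0,0]}]' | sed -n 2,4p
python3 -m creep '[{"grip":1,"delta_pos":[0.02,0,0],"rotation":[0,0,0]},{"grip":1,"delta_pos":[0.02,0,0],"rotation":[0,0,0]}]' | sed -n 2,4p
```

```text
tool_pos: [0.6623, -0.0227, 0.0492]
orientation: [180.0, 0.2, -4.4]
force: [-10.3, 1.2, 13.4]
tool_pos: [0.6641, -0.0228, 0.0493]
orientation: [180.0, 0.1, -4.4]
force: [-6.0, 0.2, 9.2]
tool_pos: [0.6661, -0.023, 0.0492]
orientation: [180.0, 0.1, -4.4]
force: [-5.9, -0.4, 9.4]
tool_pos: [0.6681, -0.0231, 0.0493]
orientation: [180.0, 0.1, -4.4]
force: [-5.2, -0.0, 8.9]
tool_pos: [0.6693, -0.0232, 0.0493]
orientation: [180.0, 0.2, -4.4]
force: [-8.6, 1.1, 11.1]
```

```bash
python3 -m creep '[{"grip":1,"delta_pos":[0.02,0,0],"rotation":[0,0,0]},{"grip":1,"delta_pos":[0.02,0,0],"rotation":[0,0,0]}]' | sed -n 2,4p
python3 -m creep '[{"grip":1,"delta_pos":[0.02,0,0],"rotation":[0,0,0]},{"grip":1,"delta_pos":[0.02,0,0],"rotation":[0,0,0]}]' | sed -n 2,4p
python3 -m creep '[{"grip":1,"delta_pos":[-0.03,0,0],"rotation":[0,0,0]},{"grip":0.6,"delta_pos":[-0.03,0,0],"rotation":[0,0,0]},{"grip":0.6,"delta_pos":[-0.03,0,0],"rotation":[0,0,0]},{"grip":0.6,"delta_pos":[-0.03,0,0],"rotation":[0,0,0]},{"grip":0.6,"delta_pos":[-0.03,0,0],"rotation":[0,0,0]}]' | sed -n 2,5p
python3 -m creep '[{"grip":0.6,"delta_pos":[0,0,-0.3],"rotation":[0,0,0]},{"grip":0.5,"delta_pos":[0,0,-0.7],"rotation":[0,0,0]},{"grip":0.5,"delta_pos":[0,0,-0.7],"rotation":[0,0,0]}]' | sed -n 2,5p
python3 - <<'E'
from h import *
T=snap('top')
for o in stands(T): print(np.round(o[:7],1),o[7])
go(457.8,-90.7,115,-14.4)
go(530.8,-177,115,-21.4)
E
```

```text
tool_pos: [0.6695, -0.0232, 0.0494]
orientation: [179.9, 0.4, -4.4]
force: [-15.5, 3.2, 18.0]
tool_pos: [0.6696, -0.0233, 0.0493]
orientation: [179.9, 0.6, -4.5]
force: [-21.8, 5.2, 23.2]
tool_pos: [0.6726, -0.0231, 0.0482]
orientation: [180.0, 0.0, -4.4]
force: [-0.6, 0.0, -0.1]
opening: 0.0347
tool_pos: [0.6761, -0.0228, 0.1244]
orientation: [-179.9, -0.5, -4.4]
force: [1.1, 0.7, 0.2]
opening: 0.0427
[ 6.437e+02 -2.300e+01 -3.000e-01  4.380e+01  4.370e+01  6.434e+02
 -2.280e+01] [337.90769231 174.08717949]
[457.6 -90.5 -14.4  93.1  49.6 457.8 -90.6] [360.10251046 233.67991632]
[ 530.8 -176.9  -21.4   94.    49.6  530.8 -177.3] [387.87446809 210.0106383 ]
delta/100 [-2.111  0.844  0.068] rot z 0.111 | now [674.7 -22.8 121.8] [-179.9   -0.3   -4.4] F [-0.2 -0.2 -1.1] open 43.0 t 31.3
delta/100 [-1.317  1.648  0.068] rot z 0.189 | now [674.7 -22.8 121.8] [-179.9   -0.3   -4.4] F [-0.2 -0.2 -1.1] open 43.0 t 31.3
```

```bash
python3 -m creep '[{"grip":0.5,"delta_pos":[-0.45,0.2,0],"rotation":[0,0,0]},{"grip":0.5,"delta_pos":[-0.9,0.4,0],"rotation":[0,0,0]},{"grip":0.5,"delta_pos":[-1,0.42,0],"rotation":[0,0,0]},{"grip":0.5,"delta_pos":[-1,0.42,0],"rotation":[0,0,0]}]' | sed -n 2,2p
python3 -m creep '[{"grip":0.5,"delta_pos":[-0.45,0.2,0.05],"rotation":[0,0,0.09]},{"grip":0.5,"delta_pos":[-0.9,0.4,0.1],"rotation":[0,0,0.111]},{"grip":0.5,"delta_pos":[-1,0.42,0.1],"rotation":[0,0,0.111]},{"grip":0.5,"delta_pos":[-1,0.42,0.1],"rotation":[0,0,0.111]},{"grip":0.5,"delta_pos":[-1,0.42,0.1],"rotation":[0,0,0.111]}]' | sed -n 2,2p
python3 -c "
from h import *
go(457.8,-90.7,49,-14.4)"
```

```text
tool_pos: [0.5677, -0.0578, 0.1184]
tool_pos: [0.4686, -0.0911, 0.109]
delta/100 [-0.106  0.023  0.6  ] rot z 0.001 | now [468.6 -91.1 109. ] [-1.80e+02 -1.00e-01 -1.44e+01] F [-0.1 -0.9  0.4] open 43.9 t 32.2
```

```bash
python3 -m creep '[{"grip":0.5,"delta_pos":[-0.1,0.02,0.3],"rotation":[0,0,0]},{"grip":0.5,"delta_pos":[-0.1,0.02,0.6],"rotation":[0,0,0]},{"grip":0.5,"delta_pos":[-0.1,0.02,0.6],"rotation":[0,0,0]},{"grip":1,"delta_pos":[-0.1,0.02,0.6],"rotation":[0,0,0]},{"grip":1,"delta_pos":[-0.1,0.02,0.6],"rotation":[0,0,0]}]' | sed -n 2,4p
python3 -m creep '[{"grip":1,"delta_pos":[0,0,0],"rotation":[0,0,0]},{"grip":1,"delta_pos":[0,0,0],"rotation":[0,0,0]},{"grip":1,"delta_pos":[0,0,0],"rotation":[0,0,0]},{"grip":1,"delta_pos":[0,0,0],"rotation":[0,0,0]},{"grip":1,"delta_pos":[0,0,0],"rotation":[0,0,0]}]'
python3 -c "
from h import *
P=520*ex-39*ey
go(*P,49,-4.4)"
```

```text
tool_pos: [0.4583, -0.0905, 0.0496]
orientation: [-180.0, -0.1, -14.4]
force: [-0.8, 0.1, 0.4]
clock: 33.2
tool_pos: [0.4574, -0.0907, 0.0495]
orientation: [-180.0, -0.1, -14.4]
force: [-0.8, 1.4, 6.6]
opening: 0.0161
gripper_force: 30.0
delta/100 [ 0.533 -0.26   0.005] rot z -0.111 | now [457.4 -90.7  49.5] [-1.80e+02 -1.00e-01 -1.44e+01] F [-0.8  1.4  6.6] open 16.1 t 33.2
```

```bash
python3 -m creep '[{"grip":1,"delta_pos":[0.13,-0.07,0],"rotation":[0,0,-0.03]},{"grip":1,"delta_pos":[0.26,-0.14,0],"rotation":[0,0,-0.06]},{"grip":1,"delta_pos":[0.4,-0.2,0],"rotation":[0,0,-0.09]},{"grip":1,"delta_pos":[0.53,-0.26,0],"rotation":[0,0,-0.111]},{"grip":1,"delta_pos":[0.53,-0.26,0],"rotation":[0,0,-0.111]}]' | sed -n 2,6p
python3 -m creep '[{"grip":1,"delta_pos":[0.25,0,0],"rotation":[0,0,0]},{"grip":1,"delta_pos":[0.5,0,0],"rotation":[0,0,0]},{"grip":1,"delta_pos":[0.75,0,0],"rotation":[0,0,0]},{"grip":1,"delta_pos":[1,0,0],"rotation":[0,0,0]},{"grip":1,"delta_pos":[1,0,0],"rotation":[0,0,0]}]' | sed -n 2,6p
python3 -c "
from h import *
P=668*ex-39*ey
go(*P,49,-4.4)"
```

```text
tool_pos: [0.5153, -0.079, 0.0492]
orientation: [180.0, -0.0, -4.3]
force: [-0.4, -2.1, 7.1]
opening: 0.0157
gripper_force: 30.0
tool_pos: [0.6174, -0.0869, 0.0492]
orientation: [180.0, -0.2, -4.4]
force: [2.4, -1.0, 4.6]
opening: 0.0159
gripper_force: 30.0
delta/100 [ 0.457 -0.002  0.002] rot z 0.0 | now [617.4 -86.9  49.2] [180.   -0.2  -4.4] F [ 2.4 -1.   4.6] open 15.9 t 34.2
```

```bash
python3 -m creep '[{"grip":1,"delta_pos":[0.2,0,0],"rotation":[0,0,0]},{"grip":1,"delta_pos":[0.35,0,0],"rotation":[0,0,0]},{"grip":1,"delta_pos":[0.42,0,0],"rotation":[0,0,0]},{"grip":1,"delta_pos":[0.44,0,0],"rotation":[0,0,0]}]' | sed -n 2,4p
python3 -m creep '[{"grip":1,"delta_pos":[0.02,0,0],"rotation":[0,0,0]},{"grip":1,"delta_pos":[0.02,0,0],"rotation":[0,0,0]}]' | sed -n 2,4p
python3 -m creep '[{"grip":1,"delta_pos":[0.02,0,0],"rotation":[0,0,0]},{"grip":1,"delta_pos":[0.02,0,0],"rotation":[0,0,0]}]' | sed -n 2,4p
python3 -m creep '[{"grip":1,"delta_pos":[0.02,0,0],"rotation":[0,0,0]},{"grip":1,"delta_pos":[0.02,0,0],"rotation":[0,0,0]}]' | sed -n 2,4p
python3 -m creep '[{"grip":1,"delta_pos":[0.02,0,0],"rotation":[0,0,0]},{"grip":1,"delta_pos":[0.02,0,0],"rotation":[0,0,0]}]' | sed -n 2,4p
```

```text
tool_pos: [0.6566, -0.0902, 0.0489]
orientation: [180.0, 0.1, -4.4]
force: [-8.1, 0.1, 11.7]
tool_pos: [0.6585, -0.0903, 0.049]
orientation: [180.0, 0.1, -4.4]
force: [-3.5, 0.4, 5.7]
tool_pos: [0.6604, -0.0904, 0.049]
orientation: [180.0, 0.1, -4.4]
force: [-2.3, -0.1, 5.7]
tool_pos: [0.6624, -0.0905, 0.049]
orientation: [180.0, 0.1, -4.4]
force: [-4.0, -0.8, 5.7]
tool_pos: [0.6641, -0.0907, 0.049]
orientation: [180.0, 0.1, -4.4]
force: [-5.1, 0.9, 5.9]
```

```bash
python3 -m creep '[{"grip":1,"delta_pos":[0.02,0,0],"rotation":[0,0,0]},{"grip":1,"delta_pos":[0.02,0,0],"rotation":[0,0,0]}]' | sed -n 2,4p
python3 -m creep '[{"grip":1,"delta_pos":[0.02,0,0],"rotation":[0,0,0]},{"grip":1,"delta_pos":[0.02,0,0],"rotation":[0,0,0]}]' | sed -n 2,4p
python3 -m creep '[{"grip":1,"delta_pos":[0.01,0,0],"rotation":[0,0,0]},{"grip":1,"delta_pos":[0.01,0,0],"rotation":[0,0,0]}]' | sed -n 2,4p
python3 -m creep '[{"grip":1,"delta_pos":[-0.03,0,0],"rotation":[0,0,0]},{"grip":0.6,"delta_pos":[-0.03,0,0],"rotation":[0,0,0]},{"grip":0.6,"delta_pos":[-0.03,0,0],"rotation":[0,0,0]},{"grip":0.6,"delta_pos":[-0.03,0,0],"rotation":[0,0,0]},{"grip":0.6,"delta_pos":[-0.03,0,0],"rotation":[0,0,0]}]' | sed -n 2,5p
python3 -m creep '[{"grip":0.6,"delta_pos":[0,0,-0.3],"rotation":[0,0,0]},{"grip":0.5,"delta_pos":[0,0,-0.7],"rotation":[0,0,0]},{"grip":0.5,"delta_pos":[0,0,-0.7],"rotation":[0,0,0]}]' | sed -n 2,5p
python3 - <<'E'
from h import *
T=snap('top')
for o in stands(T): print(np.round(o[:7],1),o[7])
go(530.8,-177,115,-21.4)
E
```

```text
tool_pos: [0.6642, -0.0907, 0.0491]
orientation: [180.0, 0.3, -4.5]
force: [-11.5, 2.0, 13.8]
tool_pos: [0.6643, -0.0907, 0.0491]
orientation: [180.0, 0.5, -4.5]
force: [-18.8, 5.0, 19.9]
tool_pos: [0.6644, -0.0908, 0.0492]
orientation: [180.0, 0.6, -4.5]
force: [-22.2, 5.6, 21.5]
tool_pos: [0.668, -0.0907, 0.0483]
orientation: [-180.0, 0.0, -4.4]
force: [0.3, -0.1, 1.1]
opening: 0.0342
tool_pos: [0.6715, -0.0909, 0.1244]
orientation: [-180.0, -0.5, -4.4]
force: [0.9, -0.5, 0.1]
opening: 0.0424
[642.1 -23.   89.7  43.6  40.7 640.1 -23.5] [338.14705882 175.14117647]
[640.2 -90.   89.6  46.7  43.8 638.2 -89.7] [359.40306122 175.6377551 ]
[ 530.8 -176.9  -21.4   94.    49.6  530.9 -177.3] [387.87526427 209.9577167 ]
delta/100 [-1.322  0.968  0.068] rot z 0.189 | now [670.  -90.6 121.8] [-180.    -0.3   -4.4] F [ 0.1 -0.1 -1.2] open 43.1 t 36.9
```

Last stand: s6.

```bash
python3 -m creep '[{"grip":0.5,"delta_pos":[-0.4,0.3,0],"rotation":[0,0,0]},{"grip":0.5,"delta_pos":[-0.65,0.48,0],"rotation":[0,0,0.09]},{"grip":0.5,"delta_pos":[-0.65,0.48,0],"rotation":[0,0,0.09]}]' | sed -n 2,2p
python3 -c "
from h import *
go(530.8,-177,115,-21.4)"
```

```text
tool_pos: [0.5955, -0.1351, 0.1177]
delta/100 [-0.537  0.553  0.027] rot z 0.094 | now [ 595.5 -135.1  117.7] [180.    0.2 -12.9] F [-0.5  1.   0.2] open 43.7 t 37.1
```

```bash
python3 -m creep '[{"grip":0.5,"delta_pos":[-0.27,0.28,0],"rotation":[0,0,0.05]},{"grip":0.5,"delta_pos":[-0.53,0.55,0],"rotation":[0,0,0.094]},{"grip":0.5,"delta_pos":[-0.53,0.55,0],"rotation":[0,0,0.094]},{"grip":0.5,"delta_pos":[-0.53,0.55,0],"rotation":[0,0,0.094]}]' | sed -n 2,2p
python3 -c "
from h import *
go(530.8,-177,49,-21.4)"
```

```text
tool_pos: [0.5355, -0.1762, 0.1184]
delta/100 [-0.041  0.025  0.694] rot z 0.005 | now [ 535.5 -176.2  118.4] [180.  -0. -21.] F [ 0.6  0.4 -0.1] open 44.1 t 37.5
```

```bash
python3 -m creep '[{"grip":0.5,"delta_pos":[-0.04,0.02,0.35],"rotation":[0,0,0]},{"grip":0.5,"delta_pos":[-0.04,0.02,0.69],"rotation":[0,0,0]},{"grip":0.5,"delta_pos":[-0.04,0.02,0.69],"rotation":[0,0,0]},{"grip":1,"delta_pos":[-0.04,0.02,0.69],"rotation":[0,0,0]},{"grip":1,"delta_pos":[-0.04,0.02,0.69],"rotation":[0,0,0]}]' | sed -n 2,4p
python3 -m creep '[{"grip":1,"delta_pos":[0,0,0],"rotation":[0,0,0]},{"grip":1,"delta_pos":[0,0,0],"rotation":[0,0,0]},{"grip":1,"delta_pos":[0,0,0],"rotation":[0,0,0]},{"grip":1,"delta_pos":[0,0,0],"rotation":[0,0,0]},{"grip":1,"delta_pos":[0,0,0],"rotation":[0,0,0]}]'
python3 -c "
from h import *
P=585*ex-107*ey
go(*P,49,-4.4)"
```

```text
tool_pos: [0.5329, -0.1761, 0.0509]
orientation: [-180.0, -0.1, -20.9]
force: [0.1, 0.6, -0.2]
clock: 38.55
tool_pos: [0.5321, -0.1763, 0.0508]
orientation: [-180.0, -0.1, -21.0]
force: [-1.2, 1.3, 7.4]
opening: 0.0159
gripper_force: 30.0
delta/100 [ 0.313 -0.384  0.018] rot z -0.184 | now [ 532.1 -176.3   50.8] [-1.8e+02 -1.0e-01 -2.1e+01] F [-1.2  1.3  7.4] open 15.9 t 38.5
```

```bash
python3 -m creep '[{"grip":1,"delta_pos":[0.08,-0.1,0],"rotation":[0,0,-0.05]},{"grip":1,"delta_pos":[0.16,-0.2,0],"rotation":[0,0,-0.1]},{"grip":1,"delta_pos":[0.24,-0.3,0],"rotation":[0,0,-0.15]},{"grip":1,"delta_pos":[0.31,-0.385,0],"rotation":[0,0,-0.184]},{"grip":1,"delta_pos":[0.31,-0.385,0],"rotation":[0,0,-0.184]}]' | sed -n 2,6p
python3 -m creep '[{"grip":1,"delta_pos":[0.2,0,0],"rotation":[0,0,0]},{"grip":1,"delta_pos":[0.35,0,0],"rotation":[0,0,0]},{"grip":1,"delta_pos":[0.35,0,0],"rotation":[0,0,0]},{"grip":1,"delta_pos":[0.35,0,0],"rotation":[0,0,0]}]' | sed -n 2,6p
python3 -c "
from h import *
P=668*ex-107*ey
go(*P,49,-4.4)"
```

```text
tool_pos: [0.5746, -0.1514, 0.0508]
orientation: [180.0, -0.0, -4.3]
force: [-2.4, 0.8, 7.9]
opening: 0.016
gripper_force: 30.0
tool_pos: [0.6108, -0.1545, 0.0508]
orientation: [180.0, -0.2, -4.4]
force: [2.3, -1.2, 2.9]
opening: 0.0157
gripper_force: 30.0
delta/100 [ 0.472 -0.002  0.018] rot z 0.0 | now [ 610.8 -154.5   50.8] [180.   -0.2  -4.4] F [ 2.3 -1.2  2.9] open 15.7 t 39.5
```

```bash
python3 -m creep '[{"grip":1,"delta_pos":[0.2,0,0],"rotation":[0,0,0]},{"grip":1,"delta_pos":[0.35,0,0],"rotation":[0,0,0]},{"grip":1,"delta_pos":[0.42,0,0],"rotation":[0,0,0]},{"grip":1,"delta_pos":[0.44,0,0],"rotation":[0,0,0]}]' | sed -n 2,4p
python3 -m creep '[{"grip":1,"delta_pos":[0.02,0,0],"rotation":[0,0,0]},{"grip":1,"delta_pos":[0.02,0,0],"rotation":[0,0,0]}]' | sed -n 2,4p
python3 -m creep '[{"grip":1,"delta_pos":[0.02,0,0],"rotation":[0,0,0]},{"grip":1,"delta_pos":[0.02,0,0],"rotation":[0,0,0]}]' | sed -n 2,4p
python3 -m creep '[{"grip":1,"delta_pos":[0.02,0,0],"rotation":[0,0,0]},{"grip":1,"delta_pos":[0.02,0,0],"rotation":[0,0,0]}]' | sed -n 2,4p
python3 -m creep '[{"grip":1,"delta_pos":[0.02,0,0],"rotation":[0,0,0]},{"grip":1,"delta_pos":[0.02,0,0],"rotation":[0,0,0]}]' | sed -n 2,4p
```

```text
tool_pos: [0.6513, -0.1579, 0.0507]
orientation: [180.0, 0.2, -4.4]
force: [-12.3, 2.1, 16.0]
tool_pos: [0.6531, -0.1581, 0.0507]
orientation: [180.0, 0.1, -4.4]
force: [-7.6, -0.4, 12.6]
tool_pos: [0.6552, -0.1582, 0.0507]
orientation: [180.0, 0.1, -4.4]
force: [-7.1, -0.1, 11.0]
tool_pos: [0.6571, -0.1583, 0.0507]
orientation: [180.0, 0.1, -4.4]
force: [-7.3, 0.5, 11.2]
tool_pos: [0.6591, -0.1584, 0.0507]
orientation: [180.0, 0.1, -4.4]
force: [-7.2, 0.6, 11.7]
```

```bash
python3 -m creep '[{"grip":1,"delta_pos":[0.02,0,0],"rotation":[0,0,0]},{"grip":1,"delta_pos":[0.02,0,0],"rotation":[0,0,0]}]' | sed -n 2,4p
python3 -m creep '[{"grip":1,"delta_pos":[0.02,0,0],"rotation":[0,0,0]},{"grip":1,"delta_pos":[0.02,0,0],"rotation":[0,0,0]}]' | sed -n 2,4p
python3 -m creep '[{"grip":1,"delta_pos":[0.01,0,0],"rotation":[0,0,0]},{"grip":1,"delta_pos":[0.01,0,0],"rotation":[0,0,0]}]' | sed -n 2,4p
```

```text
tool_pos: [0.6596, -0.1585, 0.0508]
orientation: [180.0, 0.3, -4.4]
force: [-12.3, 2.0, 16.5]
tool_pos: [0.6597, -0.1585, 0.0508]
orientation: [180.0, 0.5, -4.5]
force: [-19.8, 3.5, 22.0]
tool_pos: [0.6598, -0.1586, 0.0507]
orientation: [180.0, 0.6, -4.5]
force: [-22.3, 4.1, 23.7]
```

```bash
python3 -m creep '[{"grip":1,"delta_pos":[-0.03,0,0],"rotation":[0,0,0]},{"grip":0.6,"delta_pos":[-0.03,0,0],"rotation":[0,0,0]},{"grip":0.6,"delta_pos":[-0.03,0,0],"rotation":[0,0,0]},{"grip":0.6,"delta_pos":[-0.03,0,0],"rotation":[0,0,0]},{"grip":0.6,"delta_pos":[-0.03,0,0],"rotation":[0,0,0]}]' | sed -n 2,5p
python3 -m creep '[{"grip":0.6,"delta_pos":[0,0,-0.3],"rotation":[0,0,0]},{"grip":0.5,"delta_pos":[0,0,-0.8],"rotation":[0,0,0]},{"grip":0.5,"delta_pos":[0,0,-1],"rotation":[0,0,0]},{"grip":0.5,"delta_pos":[0,0,-1],"rotation":[0,0,0]}]' | sed -n 2,5p
python3 -m creep '[{"grip":0,"delta_pos":[-0.35,0.35,0],"rotation":[0,0,0]},{"grip":0,"delta_pos":[-0.7,0.7,0],"rotation":[0,0,0]},{"grip":0,"delta_pos":[-0.84,1,0],"rotation":[0,0,0]},{"grip":0,"delta_pos":[-0.84,1,0],"rotation":[0,0,0]}]' | sed -n 2,2p
python3 -m creep '[{"grip":0,"delta_pos":[-0.35,0.35,0],"rotation":[0,0,0]},{"grip":0,"delta_pos":[-0.7,0.7,0],"rotation":[0,0,0]},{"grip":0,"delta_pos":[-0.84,1,0],"rotation":[0,0,0]},{"grip":0,"delta_pos":[-0.84,1,0],"rotation":[0,0,0]}]' | sed -n 2,2p
python3 - <<'E'
from h import *
T=snap('top','top6.png');S=snap('side','side6.png')
for o in stands(T): print(np.round(o[:7],1),o[7])
go(475.5,-372.5,150,-1)
a=cv2.resize(T['color'][130:270,230:480,::-1],None,fx=3.1,fy=3.1,interpolation=cv2.INTER_CUBIC)
cv2.imwrite('pics/c6.png',a)
E
```

```text
tool_pos: [0.6628, -0.1582, 0.0492]
orientation: [-180.0, 0.0, -4.4]
force: [-0.6, 0.6, 0.7]
opening: 0.0346
tool_pos: [0.6651, -0.1584, 0.1539]
orientation: [-180.0, -0.4, -4.4]
force: [-0.2, 0.1, 0.5]
opening: 0.0433
tool_pos: [0.5685, -0.254, 0.149]
tool_pos: [0.4777, -0.3468, 0.1489]
[681.2 178.4  -4.5  87.   47.4 681.4 178.3] [273.47494033 162.27446301]
[675.9 110.8  -2.5  87.4  47.9 676.7 111. ] [295.02158273 163.69064748]
[670.8  44.1  -4.9  86.8  47.  670.9  44.2] [316.40831296 165.41320293]
[665.2 -24.1  -4.8  87.2  46.3 665.5 -24.1] [338.29468599 167.01690821]
[660.5 -91.7  -3.1  85.8  47.5 660.9 -91.3] [359.86778846 168.39663462]
delta/100 [-0.019  0.276 -0.01 ] rot z -0.039 | now [ 479.5 -345.1  149. ] [-180.     0.    -4.5] F [ 0.1 -0.4  0.8] open 87.8 t 43.0
```

View pics/c6.png

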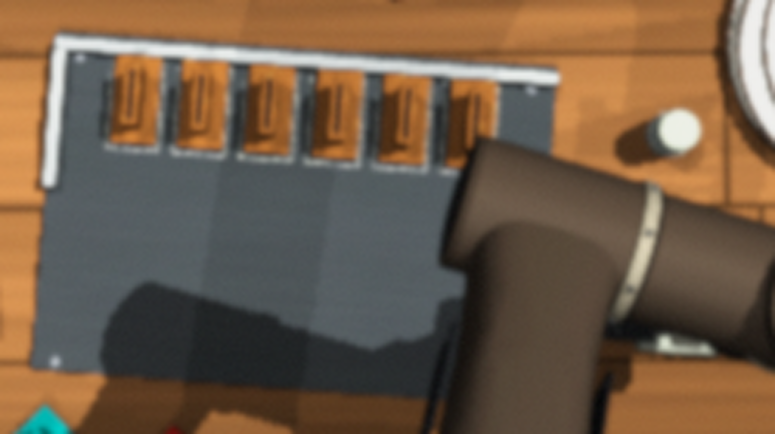

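The row looks even in the top view: stands 1–5 are at 665 ± 0.5 mm along x' and within 2 mm of the outline centres. Stand 6 is partly hidden, so I check the side view.

Run:
```python
import cv2
i=cv2.imread('pics/side6.png')[140:310,300:420]
cv2.imwrite('pics/c7.png',cv2.resize(i,None,fx=3.5,fy=3.5,interpolation=cv2.INTER_CUBIC))
```

```text
(no output)
```

View pics/c7.png

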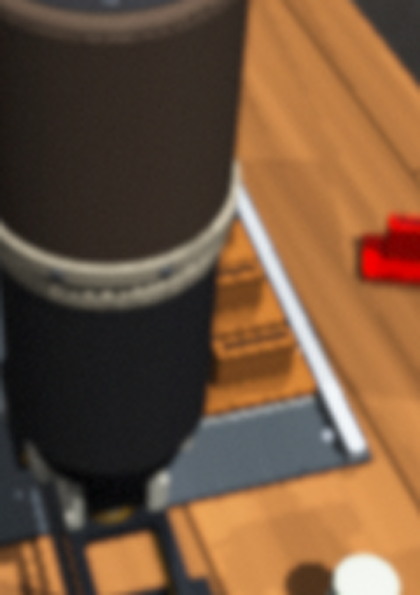

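```bash
python3 -m creep '[{"grip":0,"delta_pos":[-0.1,-0.5,-0.2],"rotation":[0,0,0]},{"grip":0,"delta_pos":[-0.1,-1,-0.2],"rotation":[0,0,0]},{"grip":0,"delta_pos":[-0.1,-1,-0.2],"rotation":[0,0,0]}]' | sed -n 2,2p
python3 -m creep '[{"grip":0,"delta_pos":[0,-0.5,0],"rotation":[0,0,0]},{"grip":0,"delta_pos":[0,-1,0],"rotation":[0,0,0]},{"grip":0,"delta_pos":[0,-1,0],"rotation":[0,0,0]}]' | sed -n 2,2p
python3 -m creep '[{"grip":0,"delta_pos":[0,-0.5,0],"rotation":[0,0,0]},{"grip":0,"delta_pos":[0,-1,0],"rotation":[0,0,0]},{"grip":0,"delta_pos":[0,-1,0],"rotation":[0,0,0]}]' | sed -n 2,2p
python3 - <<'E'
from h import *
T=snap('top','top7.png');S=snap('side','side7.png')
for o in stands(T): print(np.round(o[:7],1),np.round([np.array(o[:2])@ex,np.array(o[:2])@ey],1),o[7])
a=cv2.resize(T['color'][130:270,230:480,::-1],None,fx=3.1,fy=3.1,interpolation=cv2.INTER_CUBIC)
cv2.imwrite('pics/c8.png',a)
E
```

```text
tool_pos: [0.4786, -0.2398, 0.17]
tool_pos: [0.4864, -0.1393, 0.1696]
tool_pos: [0.4942, -0.0399, 0.1696]
[681.2 178.4  -4.5  87.4  47.4 681.6 178.2] [665.6 230.1] [273.51306413 162.2327791 ]
[676.  110.8  -2.5  87.4  47.9 676.8 110.9] [665.5 162.3] [295.03365385 163.65384615]
[671.   44.1  -4.9  87.1  47.  671.   44.1] [665.6  95.5] [316.42439024 165.3804878 ]
[665.2 -23.9  -5.5  87.   46.9 665.6 -24.1] [665.   27.2] [338.31566265 166.98554217]
[660.5 -91.7  -3.2  85.8  47.6 660.9 -91.3] [665.6 -40.7] [359.86842105 168.39473684]
[ 655.  -158.9   -4.9   86.4   47.5  655.3 -158.9] [ 665.3 -108.1] [381.59665871 170.07875895]
```

View pics/c8.png

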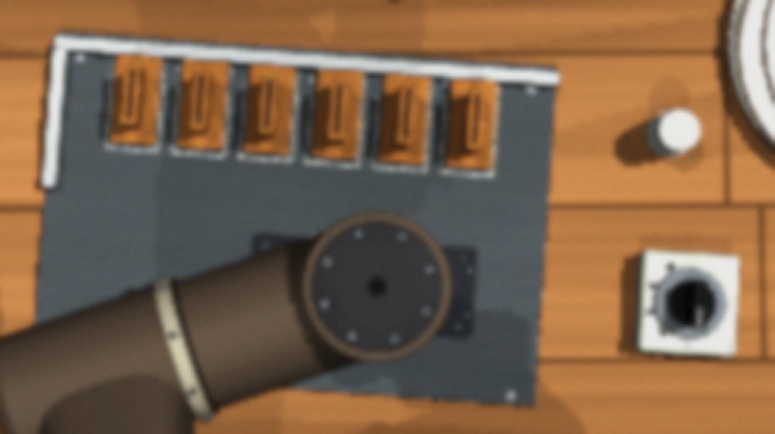

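All six stands are in their outlines: x' is 665.3 ± 0.3, y' is within about 2 mm, and each is square to within 2°. The dial still points to off. Back to the dial.

```bash
python3 -m creep '[{"grip":0,"delta_pos":[0,0.5,0],"rotation":[0,0,-0.039]},{"grip":0,"delta_pos":[0.02,1,0],"rotation":[0,0,-0.039]},{"grip":0,"delta_pos":[0.02,1,0],"rotation":[0,0,-0.039]}]' | sed -n 2,2p
python3 -m creep '[{"grip":0,"delta_pos":[0,0.5,0],"rotation":[0,0,0]},{"grip":0,"delta_pos":[0,1,0],"rotation":[0,0,0]},{"grip":0,"delta_pos":[0,1,0],"rotation":[0,0,0]}]' | sed -n 2,2p
python3 -m creep '[{"grip":0,"delta_pos":[0,0.5,0],"rotation":[0,0,0]},{"grip":0,"delta_pos":[0,1,0],"rotation":[0,0,0]},{"grip":0,"delta_pos":[0,1,0],"rotation":[0,0,0]},{"grip":0,"delta_pos":[0,1,0],"rotation":[0,0,0]}]' | sed -n 2,3p
python3 -c "
from h import *
go(475.5,-372.5,70,-1)"
```

```text
tool_pos: [0.4862, -0.1496, 0.169]
tool_pos: [0.4846, -0.25, 0.1689]
tool_pos: [0.4829, -0.3464, 0.1686]
orientation: [-180.0, 0.1, -1.1]
delta/100 [-0.069  0.262  0.986] rot z -0.002 | now [ 482.9 -346.4  168.6] [-1.8e+02  1.0e-01 -1.1e+00] F [-0.7  0.1 -0.5] open 87.8 t 45.0
```

```bash
python3 -m creep '[{"grip":0,"delta_pos":[-0.07,0.25,0],"rotation":[0,0,0]},{"grip":0,"delta_pos":[-0.07,0.25,0.4],"rotation":[0,0,0]},{"grip":0,"delta_pos":[-0.07,0.25,0.8],"rotation":[0,0,0]},{"grip":0,"delta_pos":[-0.07,0.25,0.8],"rotation":[0,0,0]}]' | sed -n 2,3p
python3 -c "
from h import *
go(475.5,-372.5,70,-1)"
```

```text
tool_pos: [0.4731, -0.3673, 0.0846]
orientation: [-179.8, 0.5, -1.0]
delta/100 [0.025 0.051 0.146] rot z 0.0 | now [ 473.1 -367.3   84.6] [-179.8    0.5   -1. ] F [-1.  -0.4 -0.6] open 87.4 t 45.5
```

```bash
python3 -m creep '[{"grip":0,"delta_pos":[0,0.01,0.185],"rotation":[0,0,0]},{"grip":0,"delta_pos":[0,0.01,0.185],"rotation":[0,0,0]},{"grip":1,"delta_pos":[0,0.01,0.185],"rotation":[0,0,0]},{"grip":1,"delta_pos":[0,0.01,0.185],"rotation":[0,0,0]},{"grip":1,"delta_pos":[0,0.01,0.185],"rotation":[0,0,0]}]' | sed -n 2,5p
python3 -m creep '[{"grip":1,"delta_pos":[0,0,0],"rotation":[0,0,0]},{"grip":1,"delta_pos":[0,0,0],"rotation":[0,0,0]},{"grip":1,"delta_pos":[0,0,0],"rotation":[0,0,0]},{"grip":1,"delta_pos":[0,0,0],"rotation":[0,0,0]},{"grip":1,"delta_pos":[0,0,0],"rotation":[0,0,0]}]' | sed -n 2,5p
python3 -m creep '[{"grip":1,"delta_pos":[0,0,0],"rotation":[0,0,0]},{"grip":1,"delta_pos":[0,0,0],"rotation":[0,0,0]},{"grip":1,"delta_pos":[0,0,0],"rotation":[0,0,0]}]' | sed -n 2,6p
```

```text
tool_pos: [0.4774, -0.3707, 0.0725]
orientation: [180.0, -0.1, -0.9]
force: [-0.2, 0.3, 0.1]
opening: 0.0693
tool_pos: [0.4767, -0.3706, 0.071]
orientation: [-180.0, 0.0, -0.9]
force: [0.0, 0.2, -0.1]
opening: 0.0293
tool_pos: [0.4767, -0.3714, 0.0711]
orientation: [179.9, -0.0, -0.9]
force: [-0.7, -4.4, -1.6]
opening: 0.0143
gripper_force: 30.0
```

```bash
python3 -m creep '[{"grip":1,"delta_pos":[0,0,0],"rotation":[0,0,0.08]},{"grip":1,"delta_pos":[0,0,0],"rotation":[0,0,0.16]},{"grip":1,"delta_pos":[0,0,0],"rotation":[0,0,0.24]},{"grip":1,"delta_pos":[0,0,0],"rotation":[0,0,0.32]},{"grip":1,"delta_pos":[0,0,0],"rotation":[0,0,0.4]}]' | sed -n 3,6p
python3 -m creep '[{"grip":1,"delta_pos":[0,0,0],"rotation":[0,0,0.08]},{"grip":1,"delta_pos":[0,0,0],"rotation":[0,0,0.16]},{"grip":1,"delta_pos":[0,0,0],"rotation":[0,0,0.24]},{"grip":1,"delta_pos":[0,0,0],"rotation":[0,0,0.32]},{"grip":1,"delta_pos":[0,0,0],"rotation":[0,0,0.4]}]' | sed -n 3,6p
python3 -m creep '[{"grip":1,"delta_pos":[0,0,0],"rotation":[0,0,0.08]},{"grip":1,"delta_pos":[0,0,0],"rotation":[0,0,0.16]},{"grip":1,"delta_pos":[0,0,0],"rotation":[0,0,0.24]},{"grip":1,"delta_pos":[0,0,0],"rotation":[0,0,0.32]},{"grip":1,"delta_pos":[0,0,0],"rotation":[0,0,0.4]}]' | sed -n 3,6p
python3 -c "
from plant import ctrl;o=ctrl.get_obs();print(o['moment'],o['joint_pos'])"
```

```text
orientation: [179.9, -0.1, -37.2]
force: [-2.4, -11.2, -4.0]
opening: 0.0138
gripper_force: 29.8
orientation: [179.9, -0.1, -73.2]
force: [-4.6, -14.7, -3.7]
opening: 0.0139
gripper_force: 29.8
orientation: [179.9, -0.2, -109.2]
force: [-6.3, -13.9, -0.9]
opening: 0.014
gripper_force: 29.9
[-4.94132702  2.44155201  0.11877141] [-19.50206192  23.55087648 -20.73439332   0.21455432 -45.83793837
   0.13653516]
```

```bash
python3 -m creep '[{"grip":1,"delta_pos":[0,0,0],"rotation":[0,0,0.08]},{"grip":1,"delta_pos":[0,0,0],"rotation":[0,0,0.16]},{"grip":1,"delta_pos":[0,0,0],"rotation":[0,0,0.24]},{"grip":1,"delta_pos":[0,0,0],"rotation":[0,0,0.32]},{"grip":1,"delta_pos":[0,0,0],"rotation":[0,0,0.38]}]' | sed -n 3,6p
python3 -c "
from plant import ctrl;o=ctrl.get_obs();print(o['moment'])"
python3 -m creep '[{"grip":1,"delta_pos":[0,0,0],"rotation":[0,0,0.05]},{"grip":1,"delta_pos":[0,0,0],"rotation":[0,0,0.08]},{"grip":1,"delta_pos":[0,0,0],"rotation":[0,0,0.08]}]' | sed -n 3,6p
python3 -c "
from plant import ctrl;o=ctrl.get_obs();print(o['moment'])"
```

```text
orientation: [179.9, -0.2, -143.4]
force: [-9.4, -9.4, 3.1]
opening: 0.0138
gripper_force: 29.9
[-3.8137136   2.98163855  0.07770585]
orientation: [179.9, -0.2, -150.4]
force: [-8.6, -9.7, 2.5]
opening: 0.0135
gripper_force: 29.9
[-3.66274705  2.99572957 -0.04810066]
```

```bash
python3 -m creep '[{"grip":1,"delta_pos":[0,0,0],"rotation":[0,0,0.05]},{"grip":1,"delta_pos":[0,0,0],"rotation":[0,0,0.05]}]' | sed -n 3,6p
python3 -c "
from plant import ctrl;o=ctrl.get_obs();print(o['moment'])"
python3 -m creep '[{"grip":1,"delta_pos":[0,0,0],"rotation":[0,0,0.05]},{"grip":1,"delta_pos":[0,0,0],"rotation":[0,0,0.05]}]' | sed -n 3,6p
python3 -c "
from plant import ctrl;o=ctrl.get_obs();print(o['moment'])"
```

```text
orientation: [179.9, -0.2, -154.9]
force: [-7.7, -8.9, 2.2]
opening: 0.014
gripper_force: 30.5
[-3.1287257   2.7988842   0.62639939]
orientation: [180.0, -0.2, -159.4]
force: [-7.3, -7.9, 2.6]
opening: 0.015
gripper_force: 32.5
[-2.67566735  2.43012286  0.88744681]
```

```bash
python3 -m creep '[{"grip":1,"delta_pos":[0,0,0],"rotation":[0,0,0.03]},{"grip":1,"delta_pos":[0,0,0],"rotation":[0,0,0.03]},{"grip":1,"delta_pos":[0,0,0],"rotation":[0,0,0.03]}]' | sed -n 3,6p
python3 -m creep '[{"grip":0,"delta_pos":[0,0,0],"rotation":[0,0,0]},{"grip":0,"delta_pos":[0,0,0],"rotation":[0,0,0]},{"grip":0,"delta_pos":[0,0,0],"rotation":[0,0,0]},{"grip":0,"delta_pos":[0,0,0],"rotation":[0,0,0]},{"grip":0,"delta_pos":[0,0,0],"rotation":[0,0,0]}]' | sed -n 3,6p
python3 -m creep '[{"grip":0,"delta_pos":[0,0,-0.3],"rotation":[0,0,0]},{"grip":0,"delta_pos":[0,0,-0.7],"rotation":[0,0,0]},{"grip":0,"delta_pos":[0,0,-1],"rotation":[0,0,0]},{"grip":0,"delta_pos":[0,0,-1],"rotation":[0,0,0]}]' | sed -n 2,6p
python3 -c "
from h import *
go(480,-160,180,-155)"
```

```text
orientation: [180.0, -0.2, -161.9]
force: [-6.6, -6.1, 2.1]
opening: 0.0158
gripper_force: 32.7
orientation: [180.0, 0.0, -162.0]
force: [-0.0, -0.2, 0.2]
opening: 0.0503
gripper_force: 0.0
tool_pos: [0.4791, -0.3717, 0.1761]
orientation: [-179.7, 0.3, -162.0]
force: [0.9, -0.7, 0.6]
opening: 0.0825
gripper_force: 0.0
delta/100 [-0.664  2.011 -0.039] rot z -0.077 | now [ 479.1 -371.7  176.1] [-179.7    0.3 -162. ] F [ 0.9 -0.7  0.6] open 82.5 t 50.6
```

```bash
python3 -m creep '[{"grip":0,"delta_pos":[-0.16,0.5,0],"rotation":[0,0,0]},{"grip":0,"delta_pos":[-0.33,1,0],"rotation":[0,0,0]},{"grip":0,"delta_pos":[-0.33,1,0],"rotation":[0,0,0]}]' | sed -n 2,2p
python3 -m creep '[{"grip":0,"delta_pos":[-0.16,0.5,0],"rotation":[0,0,0]},{"grip":0,"delta_pos":[-0.33,1,0],"rotation":[0,0,0]},{"grip":0,"delta_pos":[-0.33,1,0],"rotation":[0,0,0]}]' | sed -n 2,2p
python3 -m creep '[{"grip":0,"delta_pos":[-0.16,0.5,0],"rotation":[0,0,0]},{"grip":0,"delta_pos":[-0.33,1,0],"rotation":[0,0,0]},{"grip":0,"delta_pos":[-0.33,1,0],"rotation":[0,0,0]},{"grip":0,"delta_pos":[-0.33,1,0],"rotation":[0,0,0]}]' | sed -n 2,2p
python3 - <<'E'
from h import *
T=snap('top','top9.png')
for o in stands(T): print(np.round([np.array(o[:2])@ex,np.array(o[:2])@ey],1),round(o[2],1))
a=cv2.resize(T['color'][195:260,425:480,::-1],None,fx=7,fy=7,interpolation=cv2.INTER_CUBIC)
b=cv2.resize(T['color'][130:260,230:400,::-1],None,fx=2.3,fy=2.3,interpolation=cv2.INTER_CUBIC)
H=max(a.shape[0],b.shape[0]); f=lambda q:cv2.copyMakeBorder(q,0,H-q.shape[0],0,0,cv2.BORDER_CONSTANT)
cv2.imwrite('pics/c9.png',np.hstack([f(a),f(b)]))
E
```

```text
tool_pos: [0.4767, -0.2615, 0.1709]
tool_pos: [0.4776, -0.1563, 0.171]
tool_pos: [0.4783, -0.0535, 0.1709]
[665.6 229.9] -4.7
[665.4 162.3] -2.5
[665.5  95.5] -4.9
[664.9  26.9] -5.1
[665.5 -40.8] -3.1
[ 665.3 -108.3] -4.9
```

View pics/c9.png

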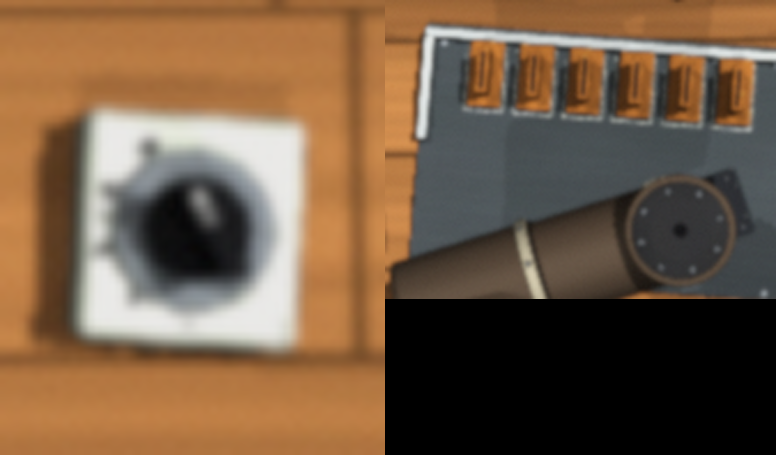

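The dial mark is at the 11 o'clock end, which is full heat. All six stands are unchanged and the robot touches nothing, so I hand in.

```bash
python3 -c "
from plant import ctrl;print(ctrl.close_job())"
```

```text
the job is handed in; nothing more can be done
None
```

The job is handed in with no verdict shown: I turned the dial off, slid all six stands into their outlines against the back rail, then turned the dial to full heat, and by my last top picture the row was within about 2 mm of the outlines and nothing was being touched.

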